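Fit the filter into the flame viewer and lock its retaining ring

ROBOT

A 6-joint arm with a two-finger parallel gripper is mounted at the origin on the work surface; the furniture and walls round the work are solid. World frame = base frame: x ahead of the robot, y to its left, z up, the work surface at z = 0. Lengths are in mm, angles in rad, forces in N, time in s.
With the tool pointing down it reaches from about 275 to 750 mm from the base axis. Payload 10.2 kg.
Tool frame: the origin (TCP) lies between the finger pads; the fingertips stand 17 mm ahead of it and the grasp point (between the pads) lies 2 mm behind it; y points along the fingers, x is the direction in which the jaws open and shut, and the axes are right-handed (so a half turn about y gives the same grasp; the last joint's range is limited). The gripper opens to 85 mm and grips with 20 to 120 N. Pads are 22 mm wide; open, the fingers measure 114 mm over their backs; the gripper's body (76 mm by 85 mm) begins 54 mm behind the grasp point. The pads swing forward as they close: fully open they stand 13 mm farther back than shut.
Start: joints at [-1.553, 0.313, 1.498, -0, 1.331, -0.223], TCP at [125.188, -509.862, 248.294] pointing down, gripper open.
Joint ranges: [-2.94, 2.94], [-0.97, 2.17], [0.19, 2.56], [-1.23, 4.37], [0.02, 3.11], [-2.88, 2.88]. Speed limits (rad/s): [2.39, 2.39, 3.01, 3.14, 3.14, 3.14].

INTERFACE

Orientations are given as a unit quaternion [w, x, y, z].
In Python, from rig import ctrl gives the robot as it stands.
- The arm moves only by the tool jog_arm, never from a script. Its argument "targets" is a list of rows, each an object with "offset": the shift along the tool's x, y, z in m, a list of three; "yaw": the turn about the tool's y in rad. In form: [{"offset": [dx, dy, dz], "yaw": yaw}, ...]. A call has 1 to 12 rows; each row is the pose to reach, as a shift and turn from the pose measured when the call began, along the tool's axes at that moment; what a row does not reach only later rows make up. A row lasts 1/12 s, in which the tool goes at most 41.7 mm and 7.16 degrees, less where a joint would pass 70% of its speed; a pose out of reach is approached as far as the arm can. A call with a gripper value outside its range is refused whole. "fingers" is the finger opening in m, from 0 to 0.0854, set as the call begins (left out, the last holds). The fingers move at their own pace and stop on an object; "grip_force" is the grip in N (left out, the last holds). Time passes only in rows, so rows that repeat a pose let the fingers close. It gives the time, the measured TCP pose, the force and the opening at its end, in the units of the state.
- ctrl.sense(): the state, without advancing time (a new reading comes with each control period).
- ctrl.capture(name): name is "scene" or "top"; returns a dict with "img" (384x512x3 uint8, red, green, blue), "intrinsics" (3x3 intrinsics, pixels), "k1" (the pictures are not rectified: a ray, as slopes to the right and down, at radius r is drawn at 1 + k1 r^2 times it, then the intrinsics apply), "T" (4x4, takes a point from camera to world coordinates). Camera axes: x right, y up, looking along -z (the intrinsics and any distortion apply to the point x, -y, -z); pixel columns grow to the right and rows downward; lengths in mm; the calibration is good to about 2 mm. A picture is of the moment at which its call begins. There is no depth.
- ctrl.finish_job(): hands the job in, once; it reports no verdict.
Trained networks look in the newest picture that a camera, given by its name, has taken for a name from the list of things; names that differ only in an ending like _2 or _b are one class to them, and where a whole thing is asked for, a point or a joint stands for the part that bears it (a point fixed in the world has none). Each returns a list of dicts, best first, with "score" (0 to 1); they miss things now and then, are a little off and sometimes report something else, mostly with a low value. They report only what shows in the picture. A call takes as long as a camera call. They do not tell look-alikes from the thing itself.
- ctrl.boxes_of(camera, target): "box" ([left, top, right, bottom] in pixels, round what is visible of it).
- ctrl.regions_of(camera, target): "region" (384x512 bool, what is visible of it) and "box" ([left, top, right, bottom] in pixels, round what is visible of it).
The state is a dict: "time_s": time; "joints": joint angles; "dq": joint speeds; "tau": joint torques, N m; "eef_pos": TCP position; "ee_rot": TCP orientation; "force": force on the tool from outside, world axes, zero at the start; "wrist_torque": the same for the moment, N m; "grip_width": opening from 0.0 (shut) to 1.0 (fully open).
Only numpy, scipy, OpenCV 4.12 (cv2) and the standard library are available. Lean on these libraries where they do the work, as an engineer would, in place of code of your own. Each camera call takes 0.05 s, during which the arm holds its last target.

TASK

Put the rose-coloured glass filter into the upright black viewer barrel so it lies flat on the spring seat inside, then lay the white spacer ring on top of it. Last, set the retaining ring in the mouth with its two side pins in the two slots and turn it clockwise (seen from above) until it stops, so that it clamps both parts against the spring by itself when you let go. Leave the two small jars (teal and red) beside the work where they are.

Things in the scene. Friction and masses are not known exactly. Their poses are not given: they have to be found in the camera images.
- barrel: Black upright round barrel with a brass rim, 66 mm wide, on a fixed aluminium round foot 86 mm wide and 8 mm thick. Origin: underside of the foot at bench height, on the barrel axis; z up. Open mouth 47 mm wide, 55 mm above the bench; below 37 mm height the bore narrows by a bevel to 45 mm. Its +x and -x directions point at the two slots in the rim (a white dot outside each).
- barrel_mouth (a point): Centre of the barrel's mouth, in the plane of the top rim, 55 mm above the bench; the mouth's edge has a 1.5 mm bevel.
- barrel_slot (a point): The rim slot on the barrel's +x side (the other is opposite), at rim height, 26.5 mm from the axis. Each slot is 11 mm wide and reaches 29.5 mm from the axis. Clockwise of it (from above) the rim overhangs a ramp: its underside falls from 52 to 46.5 mm above the bench over 60 degrees, then runs level to a stop 76 degrees from the slot. Counter-clockwise is blocked.
- seat (a joint): Spring seat, a steel ring (44 mm outside, 32 mm inside) within the bore. Value is how far it is pressed down in m: 0 free, its top then 18 mm above the bench; at most 0.006. It needs 2.5 N to start moving and 1 N more per mm. A fully turned retaining ring over both parts presses it down about 3 mm.
- filter: Glass filter: rose-purple glass in a brass rim, a flat disc 42 mm in diameter and 12 mm thick, 40 g. Origin at its centre, z along its axis; it may lie either face up. 24 mm above the bench at its centre when it lies in the barrel on the free seat.
- spacer: Spacer: plain white ring, 42 mm outside diameter, 33 mm hole, 12 mm thick, 30 g. Origin at its centre, z along its axis; it may lie either face up. 36 mm above the bench at its centre when it lies on the filter in the barrel.
- ring: Aluminium retaining ring, 43 mm diameter, 17 mm high, 29 mm hole, about 90 g, ears up. Origin at the centre of its underside, z up. Two 5 mm steel pins stick out along +x and -x to 27.5 mm from the axis, 5 mm above the underside. It fits either way round (half turn). Underside 42 mm above the bench when it meets the spacer, 39 mm when locked; friction keeps it locked.
- ring_grip (a point): Middle between the ring's two flat upright grip ears, 30 mm above its underside on its axis. The ears stand at +y and -y of the ring, 17 to 40 mm above the underside; outer faces 36 mm apart, each ear 20 mm wide along x and 5 mm thick.
- frit_jar_2: Small glass jar with a white lid and teal contents, 48 mm wide, 74 mm high; bystander. Origin at the centre of its underside.
- frit_jar_3: Small glass jar with a red lid and red contents, 52 mm wide, 62 mm high; bystander. Origin at the centre of its underside.
There are look-alikes about, which are no part of the job. Several things have the shape of the spacer; the one meant has the colours described above. What is shaped like the ring but yellow is not meant.

How it is judged:
By the outcome, as a careful person would: the job done as asked, in the order asked, and still so for the second after the job is handed in, with the robot touching nothing.
It also fails if it takes over 64 s, if anything falls off the work surface, if the arm or the gripper's body presses on something with over 40 N, if the wrist force passes 120 N, or if a joint passes its speed limit or range.

## Working session

There is one attempt and no reset: what is moved stays moved. The work goes in short steps, Python scripts to look and compute and a tool call to move; the robot and the scene stay as the last step left them, time stands still between calls to the robot, and variables do not carry over. Pictures are saved under pics/ and viewed, and the job is handed in when it is done.

Besides the shell and the picture viewer there is one more tool, called after "Emit:" by a JSON object that holds its "method" and its "body". jog_arm: Moves the arm, as the interface text tells. Its arguments: {"type":"object","properties":{"targets":{"type":"array"},"fingers":{"type":"number"},"grip_force":{"type":"number"}},"required":["targets"]}

```bash
ls; mkdir -p pics; cat > h.py <<'E'
import numpy as np, cv2
from rig import ctrl
def cap(n,f):
    c=ctrl.capture(n); cv2.imwrite('pics/'+f,c['img'][:,:,::-1]); return c
E
python3 - <<'E'
from h import *
print(ctrl.sense())
for n in('scene','top'):
    c=cap(n,n+'0.png'); print(c['intrinsics'],c['k1'],c['T'])
    for t in('barrel','filter','spacer','ring','frit_jar_2'):
        print(n,t,[(round(b['score'],2),[round(float(x)) for x in b['box']]) for b in ctrl.boxes_of(n,t)])
print(ctrl.sense()['time_s'])
E
```

```text
pics
{'time_s': 0.0, 'joints': array([-1.55338843e+00,  3.13456946e-01,  1.49844897e+00,  1.23948106e-05,
        1.33099940e+00, -2.23407408e-01]), 'dq': array([ 0.00125077,  0.00070991, -0.00067759,  0.00018739, -0.0008751 ,
       -0.00075208]), 'tau': array([-3.00705169e-04, -4.12271297e+01, -2.59745908e+01, -2.37553722e-04,
        4.17877163e-03,  1.71170949e-06]), 'eef_pos': array([ 125.192608  , -509.60887259,  247.72703268]), 'ee_rot': array([ 0.55680043, -0.55607472,  0.43661153, -0.43603276]), 'force': array([ 0.43250147, -0.14411082,  0.43999904]), 'wrist_torque': array([ 6.27337999e-05, -6.38082247e-04, -1.68838354e-02]), 'grip_width': 0.9963420730970637}
[[348.450258     0.         259.28132613]
 [  0.         348.450258   194.7991246 ]
 [  0.           0.           1.        ]] -0.026843884455325557 [[-7.67272820e-01  2.77531728e-01 -5.78159632e-01 -1.55860972e+02]
 [-6.41315796e-01 -3.28459385e-01  6.93417971e-01  7.09964132e+02]
 [ 2.54353043e-03  9.02823666e-01  4.30003439e-01  5.11618362e+02]
 [ 0.00000000e+00  0.00000000e+00  0.00000000e+00  1.00000000e+00]]
scene
[... 211 characters left out ...]
r_2 [(0.65, [136, 268, 168, 308])]
[[368.31071954   0.         252.93977948]
 [  0.         368.31071954 190.83631215]
 [  0.           0.           1.        ]] -0.017736470321338828 [[-6.66963335e-03  9.95586368e-01 -9.36124982e-02  3.22674329e+02]
 [-9.99853371e-01 -5.16300318e-03  1.63273049e-02  2.11221905e+01]
 [ 1.57719205e-02  9.37076690e-02  9.95474821e-01  1.21164801e+03]
 [ 0.00000000e+00  0.00000000e+00  0.00000000e+00  1.00000000e+00]]
top barrel [(0.84, [238, 180, 263, 207])]
top filter []
top spacer [(0.47, [176, 187, 188, 198])]
top ring [(0.43, [314, 194, 328, 204]), (0.42, [275, 192, 292, 202])]
top frit_jar_2 [(0.75, [110, 202, 135, 219]), (0.63, [358, 167, 382, 188])]
0.6
```

```bash
python3 - <<'E'
import cv2
for n,(x0,y0,x1,y1) in {'scene':(110,150,370,330),'top':(90,120,400,300)}.items():
    a=cv2.imread(f'pics/{n}0.png'); s=800/(x1-x0)
    cv2.imwrite(f'pics/{n}0z.png',cv2.resize(a[y0:y1,x0:x1],None,fx=s,fy=s,interpolation=cv2.INTER_CUBIC))
E
```

```text
(no output)
```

View pics/scene0.png

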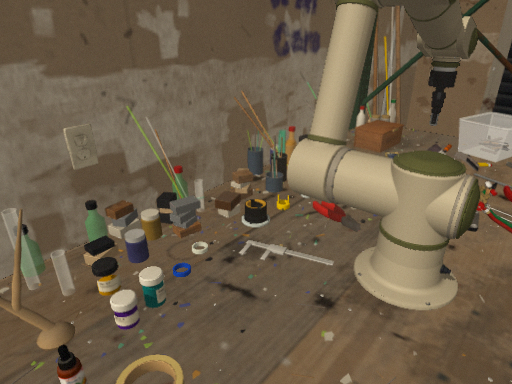

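View pics/top0.png

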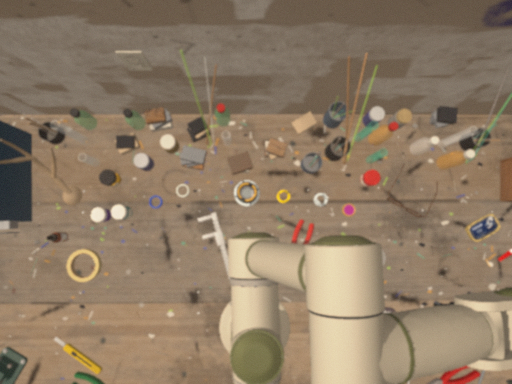

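View pics/scene0z.png

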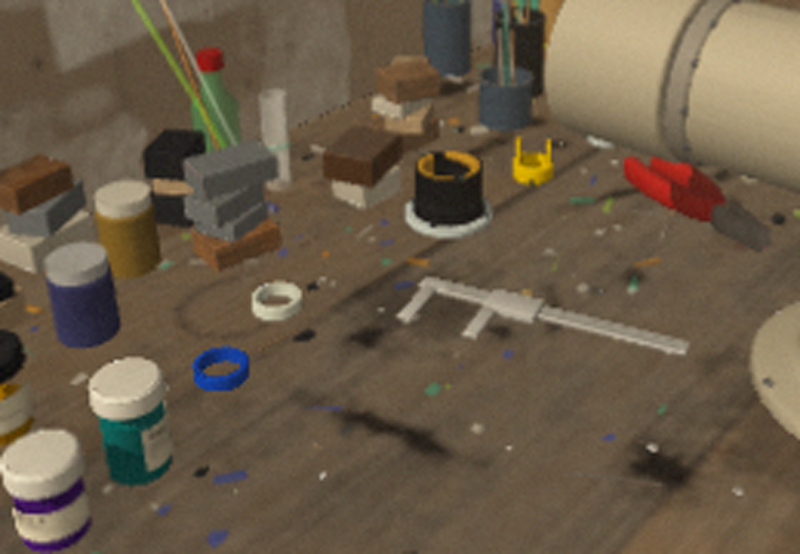

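View pics/top0z.png

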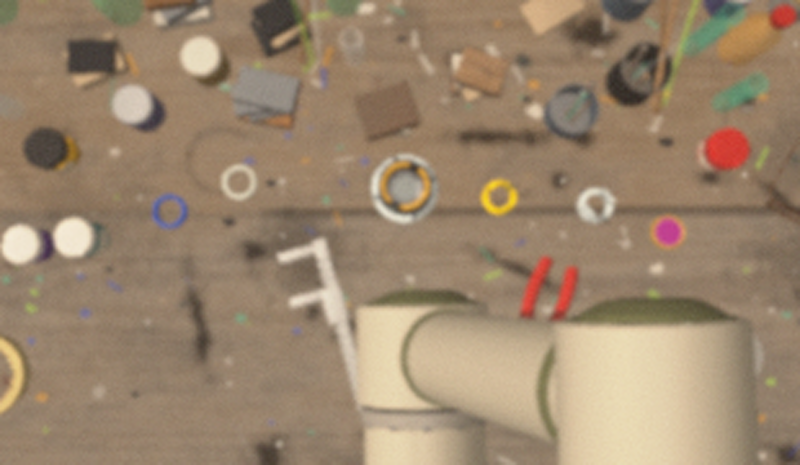

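```bash
cat >> h.py <<'E'
def avg(n,k,f):
    s=0
    for _ in range(k): c=ctrl.capture(n); s=s+c['img'].astype(float)
    c['img']=s/k; cv2.imwrite('pics/'+f,c['img'][:,:,::-1]); np.savez('pics/'+f+'.npz',**c); return c
def ld(f): return dict(np.load('pics/'+f+'.npz'))
def proj(c,P):
    P=np.atleast_2d(P); T=c['T']; q=(P-T[:3,3])@T[:3,:3]
    s=np.c_[q[:,0]/-q[:,2],-q[:,1]/-q[:,2]]; r2=(s**2).sum(1,keepdims=True)
    s=s*(1+c['k1']*r2); K=c['intrinsics']; return np.c_[s[:,0]*K[0,0]+K[0,2],s[:,1]*K[1,1]+K[1,2]]
def ray(c,uv,z):
    K=c['intrinsics'];d=np.array([(uv[0]-K[0,2])/K[0,0],(uv[1]-K[1,2])/K[1,1]]);s=d.copy()
    for _ in range(20): s=d/(1+c['k1']*(s@s))
    T=c['T'];v=T[:3,:3]@np.array([s[0],-s[1],-1]);o=T[:3,3];return o+v*(z-o[2])/v[2]
def crop(im,b,f,s):
    x0,y0,x1,y1=b; cv2.imwrite('pics/'+f,cv2.resize(im[y0:y1,x0:x1,::-1].astype(np.float32),None,fx=s,fy=s,interpolation=cv2.INTER_CUBIC))
E
python3 - <<'E'
from h import *
c=avg('top',8,'topA.png'); d=avg('scene',8,'sceneA.png')
for n,uv,z in(('barrel',(246,193),55),('spacer',(182,190),12),('ring',(321,199),12),('filter',(348,210),12),('teal',(119,212),74),('red',(372,178),62),('yel',(283,196),12)):
    p=ray(c,uv,z); print(n,p.round(1),proj(d,p).round(1))
w=[]
for u,v in((246,193),(182,190),(321,199),(348,210)):
    im=c['img'][v-16:v+16,u-16:u+16,::-1].astype(np.float32); w.append(cv2.resize(im,None,fx=12,fy=12,interpolation=cv2.INTER_CUBIC))
cv2.imwrite('pics/c4.png',cv2.resize(np.vstack([np.hstack(w[:2]),np.hstack(w[2:])]),(600,600)))
s=ctrl.sense();q=s['ee_rot'];from scipy.spatial.transform import Rotation as R
print(R.from_quat(np.r_[q[1:],q[0]]).as_matrix().round(3))
E
```

```text
barrel [424.7  24.1  55. ] [[256.9 203.7]]
spacer [439.4 233.1  12. ] [[199.8 245.3]]
ring [ 407.5 -221.4   12. ] [[307.4 191.5]]
filter [ 370.9 -309.3   12. ] [[329.8 186.3]]
teal [366.4 414.9  74. ] [[153.  271.4]]
red [ 469.7 -375.3   62. ] [[316.5 161.8]]
yel [418.  -96.8  12. ] [[283.2 203.2]]
[[ 0.238 -0.     0.971]
 [-0.971 -0.     0.238]
 [ 0.    -1.    -0.   ]][ WARN:0@11.728] global loadsave.cpp:1063 imwrite_ Unsupported depth image for selected encoder is fallbacked to CV_8U.
```

View pics/c4.png

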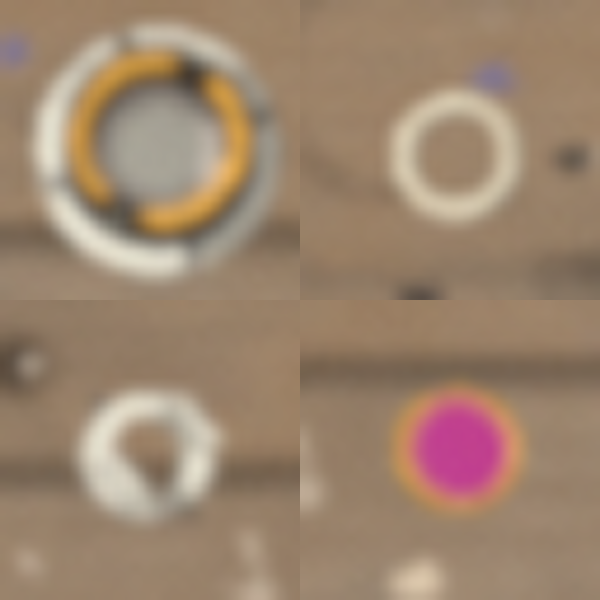

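```bash
cat > fit.py <<'E'
from h import *
from scipy.optimize import minimize
SS=8
def circ(x,y,z,r,n=72):
    a=np.linspace(0,2*np.pi,n,endpoint=False); return np.c_[x+r*np.cos(a),y+r*np.sin(a),np.full(n,z)]
def hull(c,*Ps):
    return cv2.convexHull(proj(c,np.vstack(Ps)).astype(np.float32))[:,0]
def resid(c,box,polys,blur=0.8):
    x0,y0,x1,y1=box; H,W=(y1-y0)*SS,(x1-x0)*SS
    lab=np.zeros((H,W),np.uint8)
    for k,p in polys:
        q=((p-[x0,y0]+0.5)*SS-0.5)
        cv2.fillPoly(lab,[np.round(q*16).astype(np.int32)],k,shift=4)
    n=lab.max()+1; L=[]
    for k in range(n):
        m=cv2.GaussianBlur((lab==k).astype(np.float32),(0,0),blur*SS); L.append(cv2.resize(m,(x1-x0,y1-y0),interpolation=cv2.INTER_AREA).ravel())
    A=np.array(L).T; B=c['img'][y0:y1,x0:x1].reshape(-1,3)
    X=np.linalg.lstsq(A,B,rcond=None)[0]; e=A@X-B
    return e,X
def disc(c,x,y,rin,z0=0,h=12,R=21):
    return [(1,hull(c,circ(x,y,z0,R),circ(x,y,z0+h,R))),(2,proj(c,circ(x,y,z0+h,R))),(3,proj(c,circ(x,y,z0+h,rin)))]
def spacer(c,x,y,z0=0):
    return disc(c,x,y,16.5,z0)
def barrel(c,x,y,th,ro):
    P=[(1,hull(c,circ(x,y,0,43),circ(x,y,8,43))),(2,proj(c,circ(x,y,8,43))),(3,hull(c,circ(x,y,8,33),circ(x,y,55,33))),(4,proj(c,circ(x,y,55,ro))),]
    R=np.array([[np.cos(th),-np.sin(th)],[np.sin(th),np.cos(th)]])
    for s in(1,-1):
        q=np.array([[s*20,-5.5],[s*29.5,-5.5],[s*29.5,5.5],[s*20,5.5]])@R.T+[x,y]; P.append((3,proj(c,np.c_[q,np.full(4,55)])))
    P.append((5,proj(c,circ(x,y,55,23.5))))
    # floor seat
    m=proj(c,circ(x,y,55,23.5)).astype(np.float32); f=proj(c,circ(x,y,18,22)).astype(np.float32)
    a,I=cv2.intersectConvexConvex(m,f)
    if a>0: P.append((6,I[:,0]))
    return P
def fit(c,p0,model,m=7,step=2.0,steps=None,hw=None):
    uv=proj(c,[*p0[:2],10])[0]; hw=hw or 14
    box=[int(uv[0]-hw),int(uv[1]-hw),int(uv[0]+hw),int(uv[1]+hw)]
    f=lambda p:(resid(c,box,model(c,*p))[0]**2).mean()
    p0=np.array(p0,float); st=np.array(steps or [step]*len(p0)); S=np.vstack([p0,p0+np.diag(st)])
    r=minimize(f,p0,method='Nelder-Mead',options=dict(initial_simplex=S,xatol=.02,fatol=.01,maxiter=300))
    return r.x,r.fun
E
python3 - <<'E'
from fit import *
t=ld('topA.png'); s=ld('sceneA.png')
for n,c in(('top',t),('scene',s)):
    print(n,'spacer',fit(c,[439,233],spacer,hw=11))
    print(n,'barrel',fit(c,[424,24,-.45,30],barrel,steps=[3,3,.2,1],hw=19))
print('filter',fit(t,[371,-309,15],disc,hw=11))
x0,y0=290,150
crop(s['img'],(235,175,345,225),'sc1.png',7)
E
```

```text
top spacer (array([439.15332404, 232.63074891]), np.float64(20.446331353462607))
top barrel (array([429.77327091,  22.06941058,  -0.46304981,  31.17844525]), np.float64(183.27760454637104))
scene spacer (array([438.54786313, 236.87128222]), np.float64(360.31501542496704))
scene barrel (array([430.98957668,  24.49268188,  -0.45045084,  29.1992009 ]), np.float64(256.6843322079894))
filter (array([ 372.24747598, -311.49208096,   15.9917287 ]), np.float64(81.84185018885474))[ WARN:0@8.342] global loadsave.cpp:1063 imwrite_ Unsupported depth image for selected encoder is fallbacked to CV_8U.
```

View pics/sc1.png

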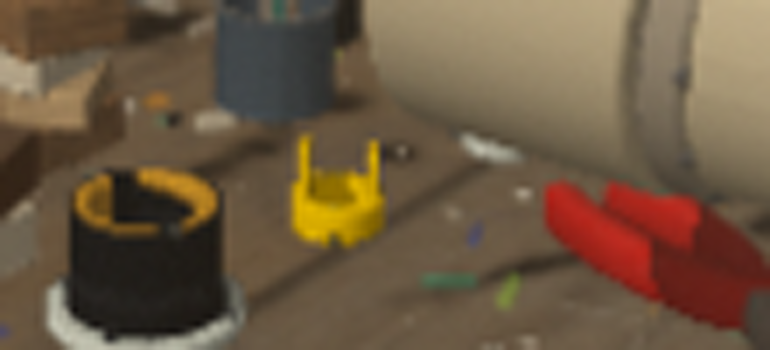

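```bash
cat >> fit.py <<'E'
def overlay(c,polys,box,s=12):
    x0,y0,x1,y1=box; im=cv2.resize(c['img'][y0:y1,x0:x1,::-1].astype(np.float32),None,fx=s,fy=s,interpolation=cv2.INTER_NEAREST).clip(0,255).astype(np.uint8)
    col=[(0,0,255),(0,255,0),(255,0,0),(255,255,0),(255,0,255),(0,255,255)]
    for k,p in polys:
        q=((p-[x0,y0]+0.5)*s-0.5); cv2.polylines(im,[np.round(q*16).astype(np.int32)],True,col[(k-1)%6],1,cv2.LINE_AA,shift=4)
    return im
E
python3 - <<'E'
from fit import *
t=ld('topA.png'); s=ld('sceneA.png')
a=[]
for c in(t,s):
  for m,p in((barrel,(429.8,22,-.46,31)),(spacer,(439.2,232.6))):
    u=proj(c,[p[0],p[1],20])[0].astype(int); b=[u[0]-16,u[1]-16,u[0]+16,u[1]+16]
    a.append(overlay(c,m(c,*p),b,9))
cv2.imwrite('pics/ov.png',np.vstack([np.hstack(a[:2]),np.hstack(a[2:])]))
E
```

```text
(no output)
```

View pics/ov.png

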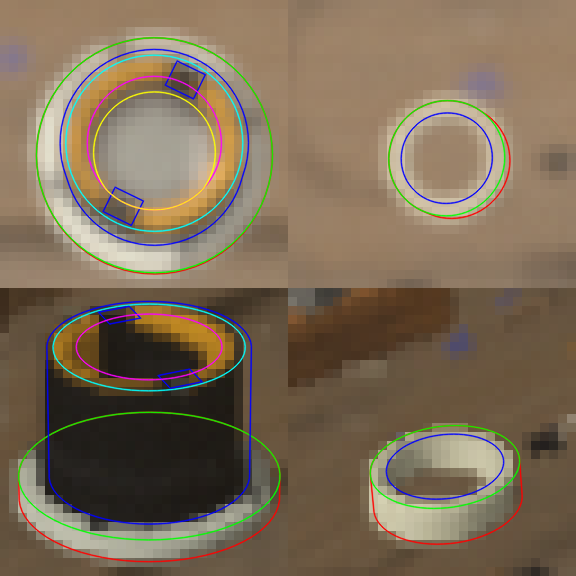

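```bash
cat >> fit.py <<'E'
def rimfit(c,p0,z=55):
    uv=proj(c,[p0[0],p0[1],z])[0]; x0,y0=(uv-14).astype(int); x1,y1=x0+29,y0+29
    im=c['img'][y0:y1,x0:x1]; O=(im[...,0]-im[...,2])
    def lay(p):
        x,y,th,ri,ro=p; P=[(1,proj(c,circ(x,y,z,ro)))]
        R=np.array([[np.cos(th),-np.sin(th)],[np.sin(th),np.cos(th)]])
        P.append((2,proj(c,circ(x,y,z,ri))))
        for s in(1,-1):
            q=np.array([[s*20,-5.5],[s*29.5,-5.5],[s*29.5,5.5],[s*20,5.5]])@R.T+[x,y]; P.append((3,proj(c,np.c_[q,np.full(4,z)])))
        return P
    M=np.zeros(O.shape,np.uint8); cv2.fillPoly(M,[np.round(proj(c,circ(p0[0],p0[1],z,35))-[x0,y0]).astype(np.int32)],1); M=M.ravel()>0
    def f(p,full=False):
        polys=lay(p); H=(y1-y0)*SS; lab=np.zeros((H,H),np.uint8)
        for k,q in polys: cv2.fillPoly(lab,[np.round(((q-[x0,y0]+0.5)*SS-0.5)*16).astype(np.int32)],k,shift=4)
        A=np.array([cv2.resize(cv2.GaussianBlur((lab==k).astype(np.float32),(0,0),.8*SS),(x1-x0,y1-y0),interpolation=cv2.INTER_AREA).ravel() for k in range(4)]).T[M]
        B=O.ravel()[M]; X=np.linalg.lstsq(A,B,rcond=None)[0]; return ((A@X-B)**2).mean()
    p0=np.array(p0,float); S=np.vstack([p0,p0+np.diag([2,2,.2,1,1])])
    r=minimize(f,p0,method='Nelder-Mead',options=dict(initial_simplex=S,xatol=.02,fatol=.001,maxiter=500))
    return r.x,r.fun,lay(r.x)
E
python3 - <<'E'
from fit import *
t=ld('topA.png'); s=ld('sceneA.png')
a=[]
for c in(t,s):
    for st in((427,23,-.46,23.5,30),(430,25,-.4,24,29)):
        x,f,L=rimfit(c,st); print(x.round(2),f)
    u=proj(c,[x[0],x[1],55])[0].astype(int); b=[u[0]-16,u[1]-16,u[0]+16,u[1]+16]
    a.append(overlay(c,L,b,12))
f,_=fit(t,[371,-309,15],disc,hw=11);print(f)
u=proj(t,[f[0],f[1],10])[0].astype(int); b=[u[0]-16,u[1]-16,u[0]+16,u[1]+16]
a.append(overlay(t,disc(t,*f),b,12))
cv2.imwrite('pics/ov2.png',cv2.resize(np.hstack(a),None,fx=.69,fy=.69))
E
```

```text
[429.43  22.44  -0.47  22.9   30.02] 30.882387363882984
[429.43  22.42  -0.47  22.8   29.95] 31.706763037846
[430.1   25.68  -0.46  22.03  28.15] 704.4940195692163
[ 4.3026e+02  2.5520e+01 -4.3000e-01  2.2340e+01  2.8270e+01] 706.0209806045743
[ 372.24747598 -311.49208096   15.9917287 ]
```

View pics/ov2.png

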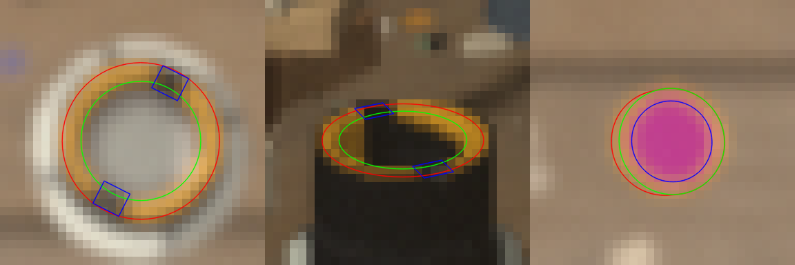

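Emit:
{"method": "jog_arm", "body": {"targets": [{"offset": [-0.1336,0.13,0.287],"yaw": 0},{"offset": [-0.1336,0.13,0.287],"yaw": 0},{"offset": [-0.1336,0.13,0.287],"yaw": 0},{"offset": [-0.1336,0.13,0.287],"yaw": 0},{"offset": [-0.1336,0.13,0.287],"yaw": 0},{"offset": [-0.1336,0.13,0.287],"yaw": 0},{"offset": [-0.1336,0.13,0.287],"yaw": 0},{"offset": [-0.1336,0.13,0.287],"yaw": 0},{"offset": [-0.1336,0.13,0.287],"yaw": 0},{"offset": [-0.1336,0.13,0.287],"yaw": 0},{"offset": [-0.1336,0.13,0.287],"yaw": 0},{"offset": [-0.1336,0.13,0.287],"yaw": 0}], "fingers": 0.056, "grip_force": 25}}

```text
time_s: 2.4
eef_pos: [371.5, -312.9, 119.0]
ee_rot: [-0.556, 0.556, -0.436, 0.437]
force: [-0.3, -0.4, -0.4]
grip_width: 0.654
```

```bash
python3 - <<'E'
from h import *
s=ctrl.sense(); print(s['joints'].round(3),s['dq'].round(3))
c=cap('scene','s1.png'); t=cap('top','t1.png')
crop(c['img'],(235,140,395,230),'s1z.png',5)
E
```

```text
[-0.942  0.377  1.779 -0.     0.984  0.39 ] [-0.011 -0.005  0.001  0.001 -0.002  0.005][ WARN:0@2.668] global loadsave.cpp:1063 imwrite_ Unsupported depth image for selected encoder is fallbacked to CV_8U.
```

View pics/s1z.png

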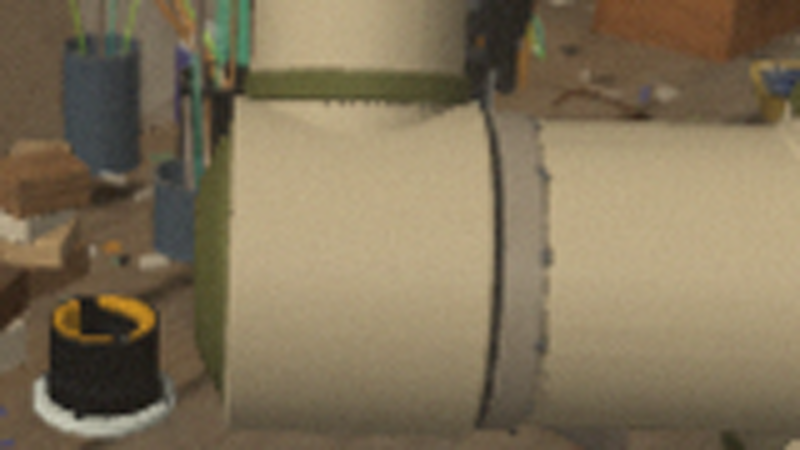

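View pics/t1.png

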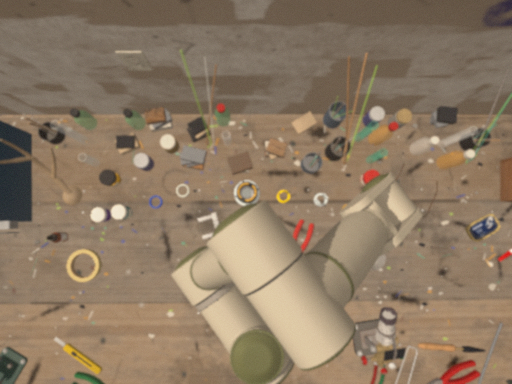

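Emit:
{"method": "jog_arm", "body": {"targets": [{"offset": [-0.0012,0.03,0.001],"yaw": 0},{"offset": [-0.0012,0.06,0.001],"yaw": 0},{"offset": [-0.0012,0.085,0.001],"yaw": 0},{"offset": [-0.0012,0.093,0.001],"yaw": 0},{"offset": [-0.0012,0.093,0.001],"yaw": 0}]}}

```text
time_s: 2.92
eef_pos: [371.2, -311.6, 24.9]
ee_rot: [0.556, -0.556, 0.438, -0.437]
force: [-0.6, 0.0, -0.6]
grip_width: 0.658
```

Emit:
{"method": "jog_arm", "body": {"targets": [{"offset": [0,0.003,0],"yaw": 0},{"offset": [0,0.003,0],"yaw": 0}]}}

```text
time_s: 3.08
eef_pos: [371.3, -312.4, 22.8]
ee_rot: [-0.556, 0.556, -0.437, 0.437]
force: [0.6, -0.1, 0.2]
grip_width: 0.655
```

Emit:
{"method": "jog_arm", "body": {"targets": [{"offset": [0,0.003,0],"yaw": 0},{"offset": [0,0.003,0],"yaw": 0}]}}

```text
time_s: 3.25
eef_pos: [371.6, -312.9, 20.5]
ee_rot: [-0.555, 0.556, -0.437, 0.438]
force: [0.3, -0.5, 0.0]
grip_width: 0.654
```

Emit:
{"method": "jog_arm", "body": {"targets": [{"offset": [0,0.0025,0],"yaw": 0},{"offset": [0,0.0025,0],"yaw": 0}]}}

```text
time_s: 3.42
eef_pos: [371.6, -313.0, 18.2]
ee_rot: [-0.555, 0.556, -0.437, 0.438]
force: [-0.2, -0.5, -0.3]
grip_width: 0.658
```

Emit:
{"method": "jog_arm", "body": {"targets": [{"offset": [0,0.0015,0],"yaw": 0},{"offset": [0,0.0015,0],"yaw": 0}]}}

```text
time_s: 3.58
eef_pos: [371.7, -313.0, 16.6]
ee_rot: [-0.555, 0.556, -0.437, 0.438]
force: [-0.4, -0.8, -0.2]
grip_width: 0.653
```

Emit:
{"method": "jog_arm", "body": {"targets": [{"offset": [0,0.0015,0],"yaw": 0},{"offset": [0,0.0015,0],"yaw": 0}]}}

```text
time_s: 3.75
eef_pos: [371.6, -312.9, 14.8]
ee_rot: [-0.555, 0.556, -0.437, 0.438]
force: [-0.7, -0.1, -0.4]
grip_width: 0.658
```

Emit:
{"method": "jog_arm", "body": {"targets": [{"offset": [0,0.0015,0],"yaw": 0},{"offset": [0,0.0015,0],"yaw": 0}]}}

```text
time_s: 3.92
eef_pos: [371.5, -312.7, 13.1]
ee_rot: [-0.555, 0.556, -0.437, 0.438]
force: [0.3, 0.1, 0.6]
grip_width: 0.654
```

Emit:
{"method": "jog_arm", "body": {"targets": [{"offset": [0,0.0015,0],"yaw": 0},{"offset": [0,0.0015,0],"yaw": 0}]}}

```text
time_s: 4.08
eef_pos: [371.6, -312.9, 12.8]
ee_rot: [-0.555, 0.556, -0.437, 0.438]
force: [-4.8, 4.4, 19.2]
grip_width: 0.653
```

Emit:
{"method": "jog_arm", "body": {"targets": [{"offset": [0,0.0015,0],"yaw": 0},{"offset": [0,0.0015,0],"yaw": 0}]}}

```text
time_s: 4.25
eef_pos: [371.6, -312.9, 12.8]
ee_rot: [-0.555, 0.556, -0.437, 0.438]
force: [-5.8, 5.1, 23.2]
grip_width: 0.659
```

Emit:
{"method": "jog_arm", "body": {"targets": [{"offset": [-0.001,-0.008,0.001],"yaw": 0},{"offset": [-0.001,-0.008,0.001],"yaw": 0},{"offset": [-0.001,-0.008,0.001],"yaw": 0}]}}

```text
time_s: 4.5
eef_pos: [372.5, -311.8, 20.9]
ee_rot: [-0.555, 0.556, -0.437, 0.438]
force: [-0.9, -0.3, -0.2]
grip_width: 0.656
```

Emit:
{"method": "jog_arm", "body": {"targets": [{"offset": [0,0,0],"yaw": 0},{"offset": [0,0,0],"yaw": 0},{"offset": [0,0,0],"yaw": 0},{"offset": [0,0,0],"yaw": 0}], "fingers": 0.034, "grip_force": 20}}

```text
time_s: 4.83
eef_pos: [372.5, -311.8, 20.8]
ee_rot: [-0.555, 0.556, -0.437, 0.438]
force: [-1.3, 0.2, 3.5]
grip_width: 0.477
```

Emit:
{"method": "jog_arm", "body": {"targets": [{"offset": [0,0,0],"yaw": 0},{"offset": [0,0,0],"yaw": 0}], "fingers": 0.058}}

```text
time_s: 5.0
eef_pos: [372.4, -311.7, 20.5]
ee_rot: [-0.555, 0.556, -0.437, 0.438]
force: [0.6, 0.4, 1.0]
grip_width: 0.674
```

Emit:
{"method": "jog_arm", "body": {"targets": [{"offset": [0,0,0],"yaw": -0.12},{"offset": [0,0,0],"yaw": -0.24},{"offset": [0,0,0],"yaw": -0.36},{"offset": [0,0,0],"yaw": -0.48},{"offset": [0,0,0],"yaw": -0.6},{"offset": [0,0,0],"yaw": -0.72},{"offset": [0,0,0],"yaw": -0.84},{"offset": [0,0,0],"yaw": -0.96},{"offset": [0,0,0],"yaw": -1.08},{"offset": [0,0,0],"yaw": -1.2},{"offset": [0,0,0],"yaw": -1.32},{"offset": [0,0,0],"yaw": -1.44}]}}

```text
time_s: 6.0
eef_pos: [372.3, -311.7, 20.3]
ee_rot: [-0.706, 0.706, 0.04, -0.04]
force: [-0.5, 0.2, 0.4]
grip_width: 0.682
```

Emit:
{"method": "jog_arm", "body": {"targets": [{"offset": [0,0,0],"yaw": -0.13},{"offset": [0,0,0],"yaw": -0.13},{"offset": [0,0,0],"yaw": -0.13}]}}

```text
time_s: 6.25
eef_pos: [372.3, -311.6, 20.2]
ee_rot: [-0.702, 0.702, 0.085, -0.084]
force: [-0.9, -0.8, -0.1]
grip_width: 0.676
```

Emit:
{"method": "jog_arm", "body": {"targets": [{"offset": [0,0,0],"yaw": 0},{"offset": [0,0,0],"yaw": 0},{"offset": [0,0,0],"yaw": 0},{"offset": [0,0,0],"yaw": 0},{"offset": [0,0,0],"yaw": 0},{"offset": [0,0,0],"yaw": 0}], "fingers": 0.034}}

```text
time_s: 6.75
eef_pos: [372.3, -311.6, 20.2]
ee_rot: [-0.702, 0.703, 0.084, -0.084]
force: [-0.6, 1.1, 3.3]
grip_width: 0.475
```

Emit:
{"method": "jog_arm", "body": {"targets": [{"offset": [0,-0.02,0],"yaw": 0},{"offset": [0,-0.05,0],"yaw": 0},{"offset": [0,-0.09,0],"yaw": 0},{"offset": [0,-0.12,0],"yaw": 0},{"offset": [0,-0.12,0],"yaw": 0}]}}

```text
time_s: 7.17
eef_pos: [373.8, -313.4, 145.5]
ee_rot: [-0.699, 0.706, 0.086, -0.083]
force: [0.3, -0.8, -0.4]
grip_width: 0.476
```

```bash
cat >> h.py <<'E'
from scipy.spatial.transform import Rotation as Ro
def tool():
    s=ctrl.sense();q=s['ee_rot'];return s,Ro.from_quat(np.r_[q[1:],q[0]]).as_matrix()
def to(x,y,z,ang=None):
    s,R=tool(); d=np.array([x,y,z])-s['eef_pos']; a=np.arctan2(R[1,0],R[0,0])
    print('t',s['time_s'],'pos',s['eef_pos'].round(1),'jawang',a.round(4),'offset',(R.T@d/1000).round(4),'j',s['joints'].round(2),'F',s['force'].round(1),'w',s['grip_width'].round(3)*85.4)
    if ang is not None: print('yaw', -((ang-a+np.pi/2)%np.pi-np.pi/2), '(other: +-pi)')
E
python3 - <<'E'
from h import *
to(429.4,22.4,130)
cap('top','t2.png');c=cap('scene','s2.png')
crop(c['img'],(255,100,415,210),'s2z.png',5)
E
```

```text
Traceback (most recent call last):
  File "h.py", line 25, in to
    print('t',s['time_s'],'pos',s['eef_pos'].round(1),'jawang',a.round(4),'offset',(R.T@d/1000).round(4),'j',s['joints'].round(2),'F',s['force'].round(1),'w',s['grip_width'].round(3)*85.4)
                                                                                                                                                              ^^^^^^^^^^^^^^^^^^^^^
AttributeError: 'float' object has no attribute 'round'
```

```bash
sed -i "s/s\['grip_width'\].round(3)\*85.4/round(s['grip_width']*85.4,1)/" h.py
python3 - <<'E'
from h import *
to(429.4,22.4,130)
c=cap('scene','s2.png')
crop(c['img'],(255,100,415,210),'s2z.png',5)
E
```

```text
t 7.1667 pos [ 373.8 -313.4  145.5] jawang 0.2392 offset [0.1335 0.0128 0.3132] j [-0.94  0.34  1.75 -0.    1.04 -1.18] F [ 0.3 -0.8 -0.4] w 40.6[ WARN:0@3.032] global loadsave.cpp:1063 imwrite_ Unsupported depth image for selected encoder is fallbacked to CV_8U.
```

View pics/s2z.png

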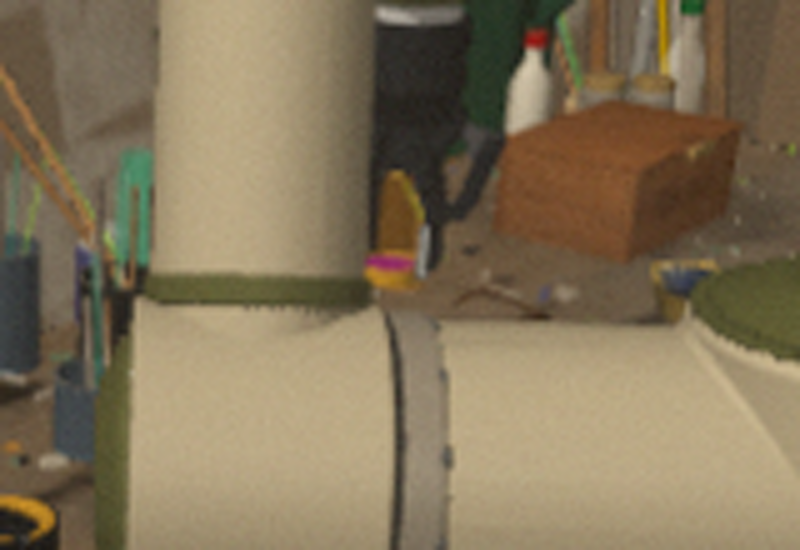

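Emit:
{"method": "jog_arm", "body": {"targets": [{"offset": [0.1335,0.03,0.3132],"yaw": 0},{"offset": [0.1335,0.03,0.3132],"yaw": 0},{"offset": [0.1335,0.03,0.3132],"yaw": 0},{"offset": [0.1335,0.03,0.3132],"yaw": 0},{"offset": [0.1335,0.03,0.3132],"yaw": 0},{"offset": [0.1335,0.03,0.3132],"yaw": 0},{"offset": [0.1335,0.03,0.3132],"yaw": 0},{"offset": [0.1335,0.03,0.3132],"yaw": 0},{"offset": [0.1335,0.03,0.3132],"yaw": 0},{"offset": [0.1335,0.03,0.3132],"yaw": 0},{"offset": [0.1335,0.03,0.3132],"yaw": 0},{"offset": [0.1335,0.03,0.3132],"yaw": 0}]}}

```text
time_s: 8.22
eef_pos: [428.6, 22.0, 110.5]
ee_rot: [-0.7, 0.704, 0.085, -0.083]
force: [0.3, -0.2, -0.3]
grip_width: 0.476
```

```bash
python3 - <<'E'
from fit import *
to(429.4,22.4,95)
c=ctrl.capture('scene')
u=proj(c,[429.4,22.4,80])[0].astype(int);b=[u[0]-24,u[1]-26,u[0]+24,u[1]+22]
L=[(2,proj(c,circ(429.4,22.4,55,23.5))),(3,proj(c,circ(429.4,22.4,55,33))),(1,proj(c,circ(429.4,22.4,95-15-6,21)))]
a=overlay(c,[],b,12);e=overlay(c,L,b,12); cv2.imwrite('pics/s3.png',cv2.resize(np.hstack([a,e]),None,fx=.69,fy=.69))
E
```

```text
t 8.2167 pos [428.6  22.  110.5] jawang 0.2376 offset [0.0009 0.0155 0.0002] j [-0.22  0.28  1.95 -0.01  0.91 -0.45] F [ 0.3 -0.2 -0.3] w 40.7
```

View pics/s3.png

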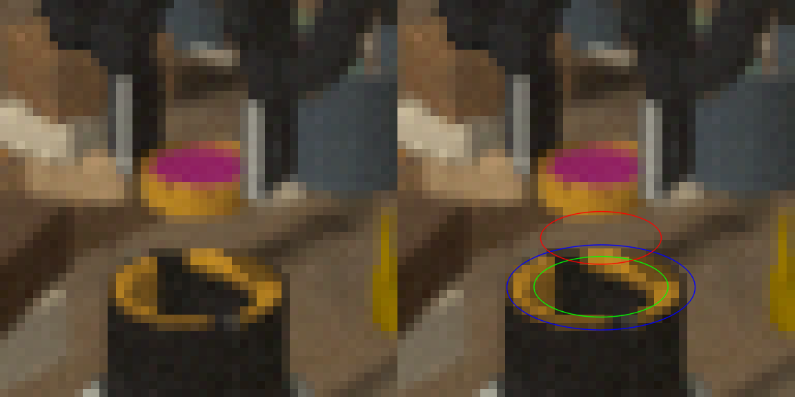

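Emit:
{"method": "jog_arm", "body": {"targets": [{"offset": [0.0015,0.015,0.0006],"yaw": 0},{"offset": [0.0015,0.028,0.0006],"yaw": 0},{"offset": [0.0015,0.03,0.0006],"yaw": 0},{"offset": [0.0015,0.03,0.0006],"yaw": 0}]}}

```text
time_s: 8.6
eef_pos: [429.7, 21.7, 80.3]
ee_rot: [-0.7, 0.704, 0.083, -0.082]
force: [0.3, 1.3, -0.1]
grip_width: 0.477
```

```bash
python3 - <<'E'
from fit import *
to(429.9,22.9,72)
c=ctrl.capture('scene')
u=proj(c,[429.4,22.4,60])[0].astype(int);b=[u[0]-24,u[1]-26,u[0]+24,u[1]+22]
a=overlay(c,[],b,12);cv2.imwrite('pics/s4.png',a)
E
```

```text
t 8.6 pos [429.7  21.7  80.3] jawang 0.2351 offset [0.0005 0.0083 0.0011] j [-0.22  0.34  1.97 -0.01  0.83 -0.45] F [ 0.3  1.3 -0.1] w 40.7
```

View pics/s4.png

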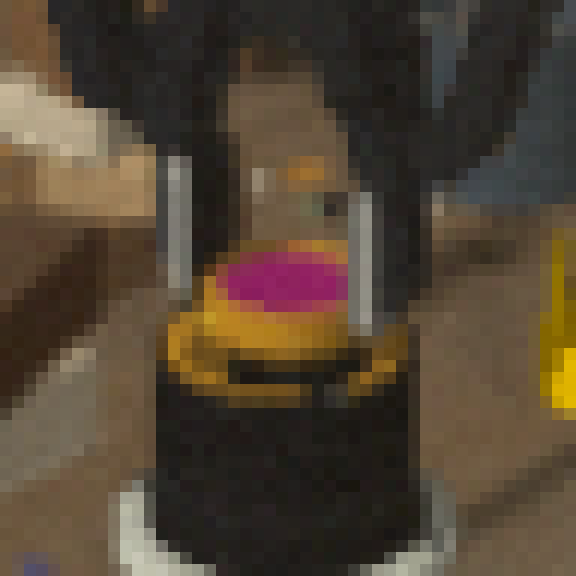

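Emit:
{"method": "jog_arm", "body": {"targets": [{"offset": [0.0005,0.003,0.001],"yaw": 0},{"offset": [0.0005,0.0055,0.001],"yaw": 0},{"offset": [0.0005,0.0055,0.001],"yaw": 0}]}}

```text
time_s: 8.9
eef_pos: [430.4, 22.8, 75.3]
ee_rot: [-0.7, 0.704, 0.084, -0.082]
force: [0.4, -0.5, 0.7]
grip_width: 0.474
```

Emit:
{"method": "jog_arm", "body": {"targets": [{"offset": [0,0.0015,0.0003],"yaw": 0},{"offset": [0,0.003,0.0003],"yaw": 0},{"offset": [0,0.003,0.0003],"yaw": 0}]}}

```text
time_s: 9.15
eef_pos: [430.2, 23.1, 72.1]
ee_rot: [-0.7, 0.704, 0.084, -0.082]
force: [-0.2, 0.5, -0.1]
grip_width: 0.472
```

Emit:
{"method": "jog_arm", "body": {"targets": [{"offset": [-0.0002,0.001,0],"yaw": 0},{"offset": [-0.0002,0.001,0],"yaw": 0}]}}

```text
time_s: 9.32
eef_pos: [429.9, 23.1, 71.0]
ee_rot: [-0.7, 0.704, 0.084, -0.082]
force: [0.1, -0.1, -0.2]
grip_width: 0.477
```

Emit:
{"method": "jog_arm", "body": {"targets": [{"offset": [0,0,0],"yaw": 0},{"offset": [0,0,0],"yaw": 0},{"offset": [0,0,0],"yaw": 0}], "fingers": 0.052}}

```text
time_s: 9.57
eef_pos: [430.0, 23.1, 71.1]
ee_rot: [-0.7, 0.704, 0.084, -0.082]
force: [-0.3, -0.4, 1.0]
grip_width: 0.608
```

Emit:
{"method": "jog_arm", "body": {"targets": [{"offset": [0,-0.03,0],"yaw": 0},{"offset": [0,-0.06,0],"yaw": 0},{"offset": [0,-0.06,0],"yaw": 0},{"offset": [0,-0.06,0],"yaw": 0}]}}

```text
time_s: 9.9
eef_pos: [430.5, 23.4, 132.1]
ee_rot: [-0.7, 0.705, 0.085, -0.081]
force: [-0.2, 0.3, -0.1]
grip_width: 0.608
```

```bash
python3 - <<'E'
from fit import *
to(438.9,232.5,130)
c=ctrl.capture('scene')
u=proj(c,[429.4,22.4,50])[0].astype(int);b=[u[0]-24,u[1]-26,u[0]+24,u[1]+22]
a=overlay(c,[],b,8)
c=ctrl.capture('top')
u=proj(c,[429.4,22.4,50])[0].astype(int);b=[u[0]-24,u[1]-24,u[0]+24,u[1]+24]
cv2.imwrite('pics/s5.png',np.hstack([a,overlay(c,[],b,8)]))
E
```

```text
t 9.9 pos [430.5  23.4 132.1] jawang 0.2356 offset [0.057  0.0008 0.2014] j [-0.22  0.25  1.92 -0.01  0.96 -0.45] F [-0.2  0.3 -0.1] w 51.9
```

View pics/s5.png

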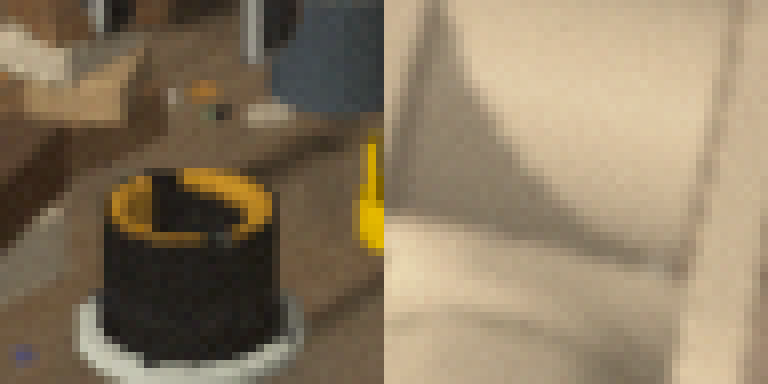

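Emit:
{"method": "jog_arm", "body": {"targets": [{"offset": [0.0573,0,0.2014],"yaw": 0},{"offset": [0.0573,0,0.2014],"yaw": 0},{"offset": [0.0573,0,0.2014],"yaw": 0},{"offset": [0.0573,0,0.2014],"yaw": 0},{"offset": [0.0573,0,0.2014],"yaw": 0},{"offset": [0.0573,0.01,0.2014],"yaw": 0},{"offset": [0.0573,0.04,0.2014],"yaw": 0},{"offset": [0.0573,0.06,0.2014],"yaw": 0},{"offset": [0.0573,0.06,0.2014],"yaw": 0}], "fingers": 0.056}}

```text
time_s: 10.75
eef_pos: [435.5, 231.7, 64.8]
ee_rot: [-0.7, 0.705, 0.081, -0.086]
force: [-0.5, 0.2, -0.5]
grip_width: 0.653
```

```bash
python3 - <<'E'
from fit import *
to(439.1,232.6,20.5)
c=avg('top',4,'topB.png')
u=(246,193);b=[u[0]-24,u[1]-24,u[0]+24,u[1]+24]
a=overlay(c,[],b,8)
u=(321,199);b=[u[0]-24,u[1]-24,u[0]+24,u[1]+24]
cv2.imwrite('pics/s6.png',np.hstack([a,overlay(c,[],b,8)]))
E
```

```text
t 10.75 pos [435.5 231.7  64.8] jawang 0.2358 offset [0.004  0.0443 0.0003] j [ 0.25  0.48  1.79 -0.01  0.88  0.02] F [-0.5  0.2 -0.5] w 55.8[ WARN:0@10.915] global loadsave.cpp:1063 imwrite_ Unsupported depth image for selected encoder is fallbacked to CV_8U.
```

View pics/s6.png

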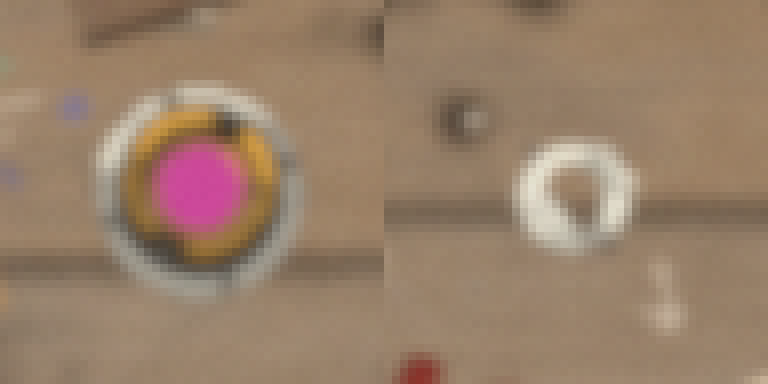

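Emit:
{"method": "jog_arm", "body": {"targets": [{"offset": [0.0038,0.02,0.0004],"yaw": 0},{"offset": [0.0038,0.036,0.0004],"yaw": 0},{"offset": [0.0038,0.043,0.0004],"yaw": 0},{"offset": [0.0038,0.043,0.0004],"yaw": 0}]}}

```text
time_s: 11.28
eef_pos: [442.3, 233.1, 26.8]
ee_rot: [-0.7, 0.704, 0.083, -0.082]
force: [0.0, 0.4, -0.3]
grip_width: 0.655
```

Emit:
{"method": "jog_arm", "body": {"targets": [{"offset": [0,0,0],"yaw": 0},{"offset": [0,0,0],"yaw": 0},{"offset": [0,0,0],"yaw": 0},{"offset": [0,0,0],"yaw": 0},{"offset": [0,0,0],"yaw": 0}], "fingers": 0.034}}

```text
time_s: 11.7
eef_pos: [442.5, 233.2, 28.2]
ee_rot: [-0.7, 0.704, 0.084, -0.082]
force: [-2.7, -1.0, 4.8]
grip_width: 0.392
```

Emit:
{"method": "jog_arm", "body": {"targets": [{"offset": [0,0,0],"yaw": 0},{"offset": [0,0,0],"yaw": 0}], "fingers": 0.058}}

```text
time_s: 11.87
eef_pos: [443.1, 233.3, 29.2]
ee_rot: [-0.7, 0.704, 0.084, -0.081]
force: [-0.5, 0.4, 0.5]
grip_width: 0.664
```

Emit:
{"method": "jog_arm", "body": {"targets": [{"offset": [0,0,0],"yaw": 0.12},{"offset": [0,0,0],"yaw": 0.24},{"offset": [0,0,0],"yaw": 0.36},{"offset": [0,0,0],"yaw": 0.48},{"offset": [0,0,0],"yaw": 0.6},{"offset": [0,0,0],"yaw": 0.72},{"offset": [0,0,0],"yaw": 0.84},{"offset": [0,0,0],"yaw": 0.96},{"offset": [0,0,0],"yaw": 1.08},{"offset": [0,0,0],"yaw": 1.2},{"offset": [0,0,0],"yaw": 1.32},{"offset": [0,0,0],"yaw": 1.44}]}}

```text
time_s: 12.87
eef_pos: [443.4, 233.4, 29.7]
ee_rot: [-0.581, 0.582, -0.4, 0.405]
force: [0.9, 0.4, -0.5]
grip_width: 0.679
```

Emit:
{"method": "jog_arm", "body": {"targets": [{"offset": [0,0,0],"yaw": 0.13},{"offset": [0,0,0],"yaw": 0.13},{"offset": [0,0,0],"yaw": 0.13}]}}

```text
time_s: 13.12
eef_pos: [443.6, 233.4, 30.0]
ee_rot: [0.555, -0.555, 0.436, -0.441]
force: [-0.5, 0.4, 0.8]
grip_width: 0.679
```

```bash
python3 - <<'E'
from fit import *
to(439.1,232.6,20.5)
E
```

```text
t 13.1167 pos [443.6 233.4  30. ] jawang -1.3382 offset [-0.0003  0.0094 -0.0046] j [ 0.25  0.55  1.79 -0.01  0.79  1.6 ] F [-0.5  0.4  0.8] w 58.0
```

Emit:
{"method": "jog_arm", "body": {"targets": [{"offset": [-0.0003,0.005,-0.0046],"yaw": 0},{"offset": [-0.0003,0.0095,-0.0046],"yaw": 0},{"offset": [-0.0003,0.0095,-0.0046],"yaw": 0},{"offset": [-0.0003,0.0095,-0.0046],"yaw": 0},{"offset": [-0.0003,0.0095,-0.0046],"yaw": 0}]}}

```text
time_s: 13.53
eef_pos: [439.1, 232.6, 20.4]
ee_rot: [0.555, -0.555, 0.436, -0.441]
force: [0.4, -0.0, 0.3]
grip_width: 0.673
```

```bash
python3 - <<'E'
from fit import *
to(439.1,232.6,20.5)
c=ctrl.capture('scene')
u=proj(c,[439,232,12])[0].astype(int);b=[u[0]-24,u[1]-26,u[0]+24,u[1]+22]
cv2.imwrite('pics/s7.png',overlay(c,spacer(c,439.1,236.8),b,12))
E
```

```text
t 13.5333 pos [439.1 232.6  20.4] jawang -1.3376 offset [ 0.     -0.0001 -0.    ] j [ 0.25  0.56  1.81 -0.01  0.76  1.6 ] F [ 0.4 -0.   0.3] w 57.5
```

View pics/s7.png

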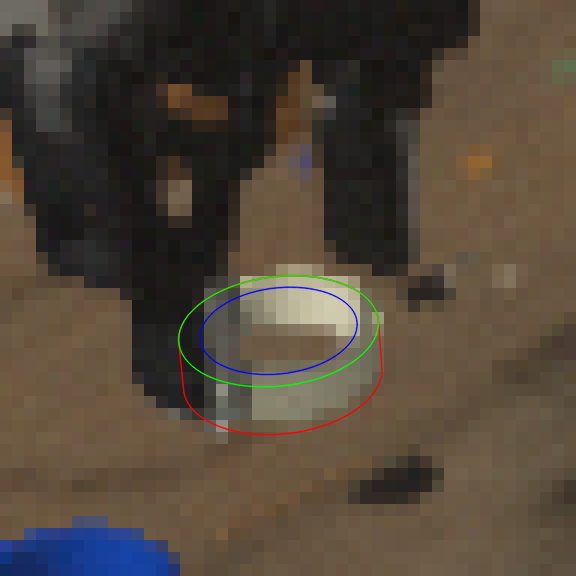

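Emit:
{"method": "jog_arm", "body": {"targets": [{"offset": [0,0,0],"yaw": 0},{"offset": [0,0,0],"yaw": 0},{"offset": [0,0,0],"yaw": 0},{"offset": [0,0,0],"yaw": 0},{"offset": [0,0,0],"yaw": 0}], "fingers": 0.034}}

```text
time_s: 14.0
eef_pos: [439.3, 232.7, 20.8]
ee_rot: [0.555, -0.555, 0.435, -0.441]
force: [-1.1, -0.8, 5.2]
grip_width: 0.478
```

Emit:
{"method": "jog_arm", "body": {"targets": [{"offset": [0,0,0],"yaw": 0},{"offset": [0,0,0],"yaw": 0}], "fingers": 0.06}}

```text
time_s: 14.17
eef_pos: [439.4, 232.7, 20.7]
ee_rot: [0.555, -0.554, 0.435, -0.441]
force: [-0.4, 0.4, 0.2]
grip_width: 0.705
```

Emit:
{"method": "jog_arm", "body": {"targets": [{"offset": [0,0,0],"yaw": -0.12},{"offset": [0,0,0],"yaw": -0.24},{"offset": [0,0,0],"yaw": -0.36},{"offset": [0,0,0],"yaw": -0.48},{"offset": [0,0,0],"yaw": -0.6},{"offset": [0,0,0],"yaw": -0.72},{"offset": [0,0,0],"yaw": -0.84},{"offset": [0,0,0],"yaw": -0.96},{"offset": [0,0,0],"yaw": -1.08},{"offset": [0,0,0],"yaw": -1.2},{"offset": [0,0,0],"yaw": -1.32},{"offset": [0,0,0],"yaw": -1.44}]}}

```text
time_s: 15.17
eef_pos: [439.3, 232.7, 20.5]
ee_rot: [-0.704, 0.708, 0.041, -0.036]
force: [0.1, -0.8, 0.2]
grip_width: 0.702
```

Emit:
{"method": "jog_arm", "body": {"targets": [{"offset": [0,0,0],"yaw": -0.13},{"offset": [0,0,0],"yaw": -0.13},{"offset": [0,0,0],"yaw": -0.13}]}}

```text
time_s: 15.42
eef_pos: [439.2, 232.7, 20.4]
ee_rot: [-0.7, 0.704, 0.085, -0.081]
force: [-0.9, -0.5, -0.0]
grip_width: 0.695
```

Emit:
{"method": "jog_arm", "body": {"targets": [{"offset": [0,0,0],"yaw": 0},{"offset": [0,0,0],"yaw": 0},{"offset": [0,0,0],"yaw": 0},{"offset": [0,0,0],"yaw": 0},{"offset": [0,0,0],"yaw": 0},{"offset": [0,0,0],"yaw": 0}], "fingers": 0.034}}

```text
time_s: 15.92
eef_pos: [439.2, 232.7, 20.5]
ee_rot: [-0.7, 0.704, 0.085, -0.081]
force: [-2.4, -1.5, 4.6]
grip_width: 0.475
```

```bash
python3 - <<'E'
from fit import *
to(429.9,22.9,110)
c=ctrl.capture('scene')
u=proj(c,[439,232,12])[0].astype(int);b=[u[0]-24,u[1]-26,u[0]+24,u[1]+22]
cv2.imwrite('pics/s8.png',overlay(c,[],b,12))
E
```

```text
t 15.9167 pos [439.2 232.7  20.5] jawang 0.235 offset [-0.0574 -0.0886 -0.2024] j [ 0.25  0.56  1.81 -0.01  0.76  0.03] F [-2.4 -1.5  4.6] w 40.6
```

View pics/s8.png

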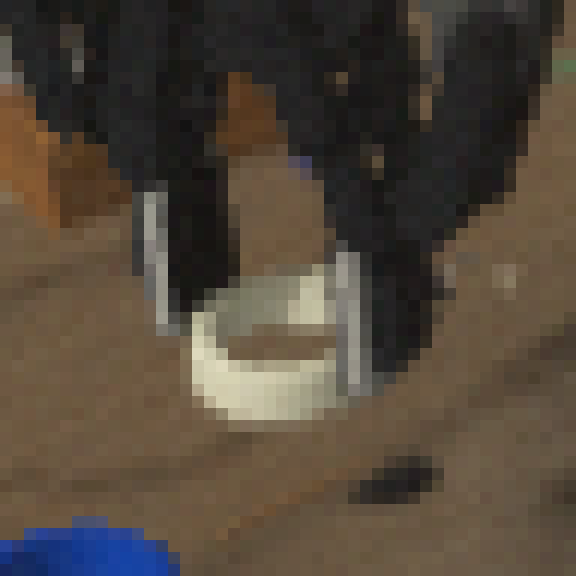

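Emit:
{"method": "jog_arm", "body": {"targets": [{"offset": [0,-0.03,0],"yaw": 0},{"offset": [0,-0.065,0],"yaw": 0},{"offset": [-0.01,-0.09,-0.03],"yaw": 0},{"offset": [-0.0574,-0.09,-0.2022],"yaw": 0},{"offset": [-0.0574,-0.09,-0.2022],"yaw": 0},{"offset": [-0.0574,-0.09,-0.2022],"yaw": 0},{"offset": [-0.0574,-0.09,-0.2022],"yaw": 0},{"offset": [-0.0574,-0.09,-0.2022],"yaw": 0},{"offset": [-0.0574,-0.09,-0.2022],"yaw": 0},{"offset": [-0.0574,-0.09,-0.2022],"yaw": 0},{"offset": [-0.0574,-0.09,-0.2022],"yaw": 0},{"offset": [-0.0574,-0.09,-0.2022],"yaw": 0}]}}

```text
time_s: 16.97
eef_pos: [429.9, 24.1, 111.3]
ee_rot: [-0.7, 0.704, 0.086, -0.081]
force: [-0.6, -0.3, -0.5]
grip_width: 0.474
```

Emit:
{"method": "jog_arm", "body": {"targets": [{"offset": [0,0,0],"yaw": 0}]}}

```text
time_s: 17.05
eef_pos: [429.8, 25.1, 111.2]
ee_rot: [-0.7, 0.704, 0.086, -0.082]
force: [0.2, 0.8, -1.1]
grip_width: 0.477
```

```bash
python3 - <<'E'
from fit import *
to(430.,23.1,80)
E
```

```text
t 17.05 pos [429.8  25.1 111.2] jawang 0.2384 offset [-0.0005  0.0312 -0.0018] j [-0.21  0.28  1.95 -0.    0.91 -0.45] F [ 0.2  0.8 -1.1] w 40.8
```

Emit:
{"method": "jog_arm", "body": {"targets": [{"offset": [-0.0003,0.015,-0.0019],"yaw": 0},{"offset": [-0.0003,0.028,-0.0019],"yaw": 0},{"offset": [-0.0003,0.0335,-0.0019],"yaw": 0},{"offset": [-0.0003,0.0335,-0.0019],"yaw": 0},{"offset": [-0.0003,0.0335,-0.0019],"yaw": 0}]}}

```text
time_s: 17.47
eef_pos: [430.3, 23.4, 77.9]
ee_rot: [-0.7, 0.704, 0.086, -0.082]
force: [0.3, -0.0, -0.2]
grip_width: 0.476
```

```bash
python3 - <<'E'
from fit import *
to(430.,23.1,71)
c=ctrl.capture('scene')
u=proj(c,[429.4,22.4,60])[0].astype(int);b=[u[0]-24,u[1]-26,u[0]+24,u[1]+22]
a=overlay(c,[],b,12);cv2.imwrite('pics/s9.png',a)
E
```

```text
t 17.4667 pos [430.3  23.4  77.9] jawang 0.2391 offset [-0.0004  0.0069 -0.0001] j [-0.22  0.34  1.97 -0.    0.82 -0.45] F [ 0.3 -0.  -0.2] w 40.6
```

View pics/s9.png

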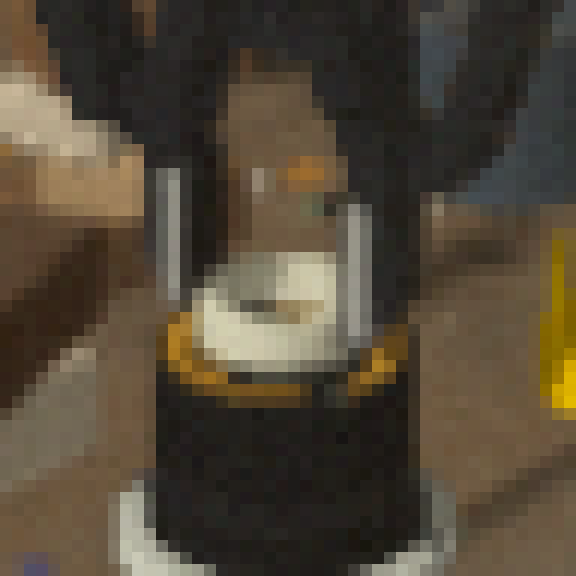

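Emit:
{"method": "jog_arm", "body": {"targets": [{"offset": [-0.0013,0.002,-0.001],"yaw": 0},{"offset": [-0.0013,0.0045,-0.001],"yaw": 0},{"offset": [-0.0013,0.0045,-0.001],"yaw": 0},{"offset": [-0.0013,0.0045,-0.001],"yaw": 0}]}}

```text
time_s: 17.85
eef_pos: [429.5, 21.9, 73.8]
ee_rot: [-0.7, 0.704, 0.086, -0.082]
force: [0.0, 0.2, -0.7]
grip_width: 0.47
```

Emit:
{"method": "jog_arm", "body": {"targets": [{"offset": [0,0.0015,0],"yaw": 0},{"offset": [0,0.0025,0],"yaw": 0},{"offset": [0,0.0025,0],"yaw": 0}]}}

```text
time_s: 18.1
eef_pos: [429.4, 21.9, 71.1]
ee_rot: [-0.7, 0.704, 0.086, -0.082]
force: [-0.1, 0.3, 0.1]
grip_width: 0.475
```

Emit:
{"method": "jog_arm", "body": {"targets": [{"offset": [0,0,0],"yaw": 0},{"offset": [0,0,0],"yaw": 0},{"offset": [0,0,0],"yaw": 0}], "fingers": 0.052}}

```text
time_s: 18.35
eef_pos: [429.5, 21.9, 71.1]
ee_rot: [-0.7, 0.704, 0.086, -0.082]
force: [-0.4, -0.1, -0.2]
grip_width: 0.61
```

Emit:
{"method": "jog_arm", "body": {"targets": [{"offset": [0,-0.03,0],"yaw": 0},{"offset": [0,-0.06,0],"yaw": 0},{"offset": [0,-0.06,-0.03],"yaw": 0},{"offset": [0,-0.06,-0.07],"yaw": 0},{"offset": [0,-0.06,-0.11],"yaw": 0},{"offset": [0,-0.06,-0.15],"yaw": 0},{"offset": [0,-0.06,-0.19],"yaw": 0},{"offset": [0,-0.06,-0.23],"yaw": 0},{"offset": [0,-0.06,-0.25],"yaw": 0},{"offset": [0,-0.06,-0.25],"yaw": 0}]}}

```text
time_s: 19.18
eef_pos: [488.6, -224.7, 132.5]
ee_rot: [-0.7, 0.705, 0.085, -0.08]
force: [-0.3, -0.3, 0.1]
grip_width: 0.607
```

```bash
python3 - <<'E'
from fit import *
to(430.,23.1,71)
c=ctrl.capture('scene')
u=proj(c,[429.4,22.4,50])[0].astype(int);b=[u[0]-24,u[1]-26,u[0]+24,u[1]+22]
a=overlay(c,[],b,8)
c=ctrl.capture('top');cv2.imwrite('pics/t10.png',c['img'][:,:,::-1])
u=proj(c,[429.4,22.4,50])[0].astype(int);b=[u[0]-24,u[1]-24,u[0]+24,u[1]+24]
cv2.imwrite('pics/s10.png',np.hstack([a,overlay(c,[],b,8)]))
E
```

```text
t 19.1833 pos [ 488.6 -224.7  132.5] jawang 0.2351 offset [0.0004 0.0596 0.255 ] j [-0.65  0.45  1.62  0.    1.06 -0.88] F [-0.3 -0.3  0.1] w 51.8
```

View pics/s10.png

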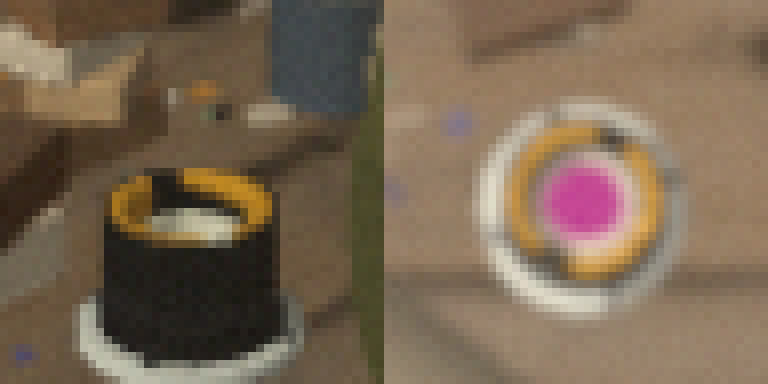

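View pics/t10.png

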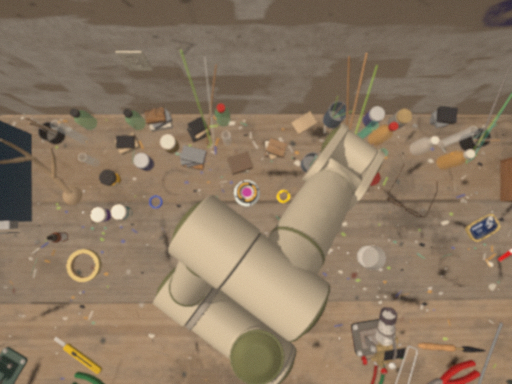

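```bash
cat >> fit.py <<'E'
def box3(x,y,th,x0,x1,y0,y1,z0,z1):
    R=np.array([[np.cos(th),-np.sin(th)],[np.sin(th),np.cos(th)]])
    q=np.array([[x0,y0],[x1,y0],[x1,y1],[x0,y1]])@R.T+[x,y]
    return np.vstack([np.c_[q,np.full(4,z0)],np.c_[q,np.full(4,z1)]])
def ringm(c,x,y,th,z=0):
    P=[]
    for s in(1,-1): P.append((5,hull(c,box3(x,y,th,*sorted((s*20,s*27.5)),-2.5,2.5,z+2.5,z+7.5))))
    P+= [(1,hull(c,circ(x,y,z,21.5),circ(x,y,z+17,21.5))),(2,proj(c,circ(x,y,z+17,21.5)))]
    m=proj(c,circ(x,y,z+17,14.5)).astype(np.float32); f=proj(c,circ(x,y,z,14.5)).astype(np.float32)
    P.append((3,m)); a,I=cv2.intersectConvexConvex(m,f)
    if a>0: P.append((0,I[:,0]))
    for s in sorted((1,-1),key=lambda s:-np.hypot(*(np.array([x-s*np.sin(th)*15,y+s*np.cos(th)*15])-c['T'][:2,3]))):
        P.append((4,hull(c,box3(x,y,th,-10,10,*sorted((s*13,s*18)),z+17,z+40))))
        P.append((6,hull(c,box3(x,y,th,-10,10,*sorted((s*13,s*18)),z+40,z+40))))
    return P
E
python3 - <<'E'
from fit import *
a=[]
for f in('topA.png','topB.png'):
    c=ld(f); res=[]
    for th in np.arange(0,np.pi,.26):
        x,v=fit(c,[407,-221,th],ringm,steps=[2,2,.15],hw=12); res.append((v,*x))
    res.sort(); print(f,np.round(res[:4],2).tolist(), np.round(res[-1],2))
    p=res[0][1:]; u=proj(c,[p[0],p[1],15])[0].astype(int); b=[u[0]-14,u[1]-14,u[0]+14,u[1]+14]
    a+=[overlay(c,[],b,14),overlay(c,ringm(c,*p),b,14)]
cv2.imwrite('pics/rg.png',cv2.resize(np.vstack([np.hstack(a[:2]),np.hstack(a[2:])]),None,fx=.7,fy=.7))
E
```

```text
topA.png [[100.91, 407.91, -219.91, 0.56], [101.64, 408.02, -219.64, 0.37], [102.18, 408.93, -220.88, 1.18], [102.62, 408.76, -221.05, 1.07]] [ 118.99  408.6  -221.29    1.97]
topB.png [[101.37, 407.91, -219.92, 0.56], [101.37, 408.02, -220.05, 0.4], [102.45, 408.76, -220.78, 1.13], [102.81, 408.94, -220.75, 2.88]] [ 119.62  408.58 -221.58    2.11]
```

View pics/rg.png

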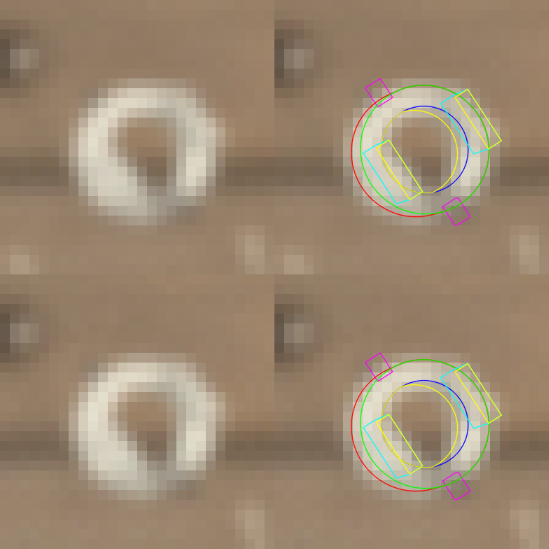

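Emit:
{"method": "jog_arm", "body": {"targets": [{"offset": [-0.03,0.01,0.009],"yaw": 0.12},{"offset": [-0.06,0.02,0.018],"yaw": 0.24},{"offset": [-0.0774,0.03,0.0235],"yaw": 0.36},{"offset": [-0.0774,0.032,0.0235],"yaw": 0.48},{"offset": [-0.0774,0.032,0.0235],"yaw": 0.6},{"offset": [-0.0774,0.032,0.0235],"yaw": 0.72},{"offset": [-0.0774,0.032,0.0235],"yaw": 0.84},{"offset": [-0.0774,0.032,0.0235],"yaw": 0.96},{"offset": [-0.0774,0.032,0.0235],"yaw": 1.08},{"offset": [-0.0774,0.032,0.0235],"yaw": 1.2},{"offset": [-0.0774,0.032,0.0235],"yaw": 1.245},{"offset": [-0.0774,0.032,0.0235],"yaw": 1.245}], "fingers": 0.062}}

```text
time_s: 20.28
eef_pos: [407.3, -215.0, 99.9]
ee_rot: [-0.619, 0.619, -0.339, 0.344]
force: [-0.5, -0.4, -0.9]
grip_width: 0.725
```

Emit:
{"method": "jog_arm", "body": {"targets": [{"offset": [0,0,0],"yaw": 0},{"offset": [0,0,0],"yaw": 0}]}}

```text
time_s: 20.45
eef_pos: [407.2, -214.2, 99.9]
ee_rot: [-0.62, 0.62, -0.338, 0.343]
force: [-0.5, -0.1, -0.9]
grip_width: 0.726
```

```bash
python3 - <<'E'
from fit import *
to(407.9,-219.9,60,-1.01)
c=ctrl.capture('scene')
u=proj(c,[408,-220,40])[0].astype(int);b=[u[0]-30,u[1]-26,u[0]+30,u[1]+22]
cv2.imwrite('pics/s11.png',overlay(c,[],b,12))
E
```

```text
t 20.45 pos [ 407.2 -214.2   99.9] jawang -1.0048 offset [ 0.0049  0.04   -0.0026] j [-0.74  0.36  1.87  0.    0.9   0.26] F [-0.5 -0.1 -0.9] w 62.0
yaw 0.0051762626844913395 (other: +-pi)
```

View pics/s11.png

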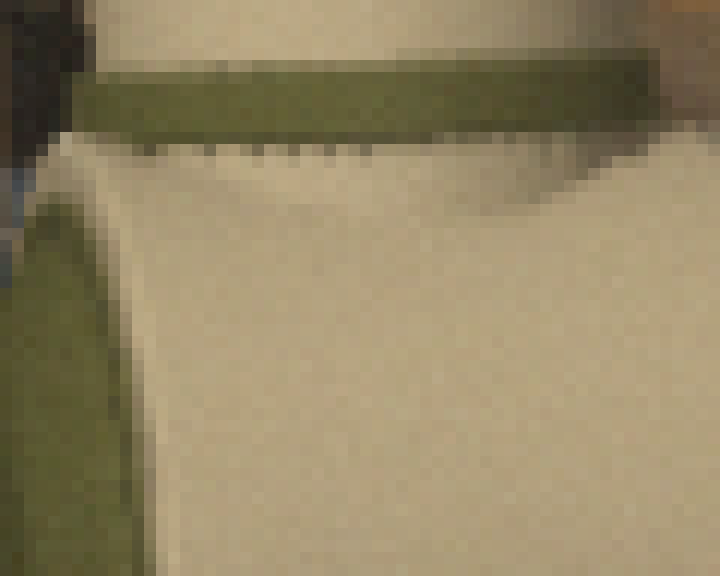

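Emit:
{"method": "jog_arm", "body": {"targets": [{"offset": [0.0049,0,-0.0026],"yaw": 0},{"offset": [0.0049,0.02,-0.0026],"yaw": 0},{"offset": [0.0049,0.045,-0.0026],"yaw": 0},{"offset": [0.0049,0.045,-0.0026],"yaw": 0},{"offset": [0.0049,0.045,-0.0026],"yaw": 0}]}}

```text
time_s: 20.92
eef_pos: [407.6, -220.0, 54.7]
ee_rot: [0.62, -0.62, 0.339, -0.342]
force: [0.3, -0.4, 0.4]
grip_width: 0.725
```

```bash
python3 - <<'E'
from fit import *
to(407.9,-219.9,37,-1.01)
E
```

```text
t 20.9167 pos [ 407.6 -220.    54.7] jawang -1.005 offset [-0.      0.0177  0.0003] j [-0.75  0.44  1.9   0.    0.8   0.25] F [ 0.3 -0.4  0.4] w 61.9
yaw 0.004982683568547586 (other: +-pi)
```

Emit:
{"method": "jog_arm", "body": {"targets": [{"offset": [0,0.009,0.0003],"yaw": 0},{"offset": [0,0.018,0.0003],"yaw": 0},{"offset": [0,0.018,0.0003],"yaw": 0},{"offset": [0,0.018,0.0003],"yaw": 0}]}}

```text
time_s: 21.25
eef_pos: [407.9, -219.8, 36.6]
ee_rot: [0.62, -0.62, 0.339, -0.342]
force: [-0.3, 0.2, 0.7]
grip_width: 0.728
```

Emit:
{"method": "jog_arm", "body": {"targets": [{"offset": [0,0,0],"yaw": 0},{"offset": [0,0,0],"yaw": 0},{"offset": [0,0,0],"yaw": 0},{"offset": [0,0,0],"yaw": 0},{"offset": [0,0,0],"yaw": 0},{"offset": [0,0,0],"yaw": 0}], "fingers": 0.028, "grip_force": 25}}

```text
time_s: 21.75
eef_pos: [408.1, -220.0, 37.1]
ee_rot: [0.62, -0.62, 0.339, -0.342]
force: [-1.0, 0.7, 6.7]
grip_width: 0.42
```

Emit:
{"method": "jog_arm", "body": {"targets": [{"offset": [0,0,0],"yaw": 0},{"offset": [0,0,0],"yaw": 0},{"offset": [0,0,0],"yaw": 0}], "fingers": 0.025, "grip_force": 60}}

```text
time_s: 22.0
eef_pos: [408.2, -220.1, 37.3]
ee_rot: [0.62, -0.62, 0.339, -0.342]
force: [-1.0, 0.2, 4.9]
grip_width: 0.407
```

Emit:
{"method": "jog_arm", "body": {"targets": [{"offset": [0,-0.03,0],"yaw": 0},{"offset": [0,-0.065,0],"yaw": 0},{"offset": [0,-0.09,0],"yaw": -0.12},{"offset": [-0.03,-0.09,0.023],"yaw": -0.24},{"offset": [-0.06,-0.09,0.046],"yaw": -0.36},{"offset": [-0.09,-0.09,0.069],"yaw": -0.48},{"offset": [-0.12,-0.09,0.092],"yaw": -0.6},{"offset": [-0.15,-0.09,0.115],"yaw": -0.72},{"offset": [-0.175,-0.09,0.134],"yaw": -0.84},{"offset": [-0.1933,-0.09,0.1477],"yaw": -0.96},{"offset": [-0.1933,-0.09,0.1477],"yaw": -1.08},{"offset": [-0.1933,-0.09,0.1477],"yaw": -1.2}]}}

```text
time_s: 23.0
eef_pos: [428.6, 23.8, 126.6]
ee_rot: [-0.702, 0.704, 0.073, -0.07]
force: [0.2, -0.4, -0.6]
grip_width: 0.405
```

```bash
python3 - <<'E'
from fit import *
to(429.3,22.3,120,1.106)
E
```

```text
t 23.0 pos [428.6  23.8 126.6] jawang 0.2038 offset [ 0.0004  0.0066 -0.0016] j [-0.22  0.25  1.93 -0.    0.95 -0.42] F [ 0.2 -0.4 -0.6] w 34.6
yaw -0.902160103156239 (other: +-pi)
```

Emit:
{"method": "jog_arm", "body": {"targets": [{"offset": [0.0004,0,-0.0016],"yaw": -0.12},{"offset": [0.0004,0,-0.0016],"yaw": -0.24},{"offset": [0.0004,0,-0.0016],"yaw": -0.36},{"offset": [0.0004,0,-0.0016],"yaw": -0.48},{"offset": [0.0004,0,-0.0016],"yaw": -0.6},{"offset": [0.0004,0.003,-0.0016],"yaw": -0.72},{"offset": [0.0004,0.006,-0.0016],"yaw": -0.84},{"offset": [0.0004,0.006,-0.0016],"yaw": -0.9},{"offset": [0.0004,0.006,-0.0016],"yaw": -0.9},{"offset": [0.0004,0.006,-0.0016],"yaw": -0.9}]}}

```text
time_s: 23.83
eef_pos: [429.2, 22.3, 120.5]
ee_rot: [-0.601, 0.604, 0.371, -0.369]
force: [-0.6, -0.5, -1.0]
grip_width: 0.411
```

```bash
python3 - <<'E'
from fit import *
to(429.3,22.3,100,1.106)
c=avg('scene',4,'scC.png')
s,R=tool();p=s['eef_pos']
u=proj(c,[429.4,22.4,80])[0].astype(int);b=[u[0]-24,u[1]-26,u[0]+24,u[1]+22]
L=ringm(c,p[0],p[1],np.arctan2(R[1,0],R[0,0])-np.pi/2,p[2]-37.3)
cv2.imwrite('pics/s12.png',cv2.resize(np.hstack([overlay(c,[],b,12),overlay(c,L,b,12)]),None,fx=.69,fy=.69))
E
```

```text
t 23.8333 pos [429.2  22.3 120.5] jawang 1.1017 offset [0.     0.0205 0.    ] j [-0.22  0.26  1.94 -0.    0.93 -1.32] F [-0.6 -0.5 -1. ] w 35.1
yaw -0.004317304747147643 (other: +-pi)[ WARN:0@5.089] global loadsave.cpp:1063 imwrite_ Unsupported depth image for selected encoder is fallbacked to CV_8U.
```

View pics/s12.png

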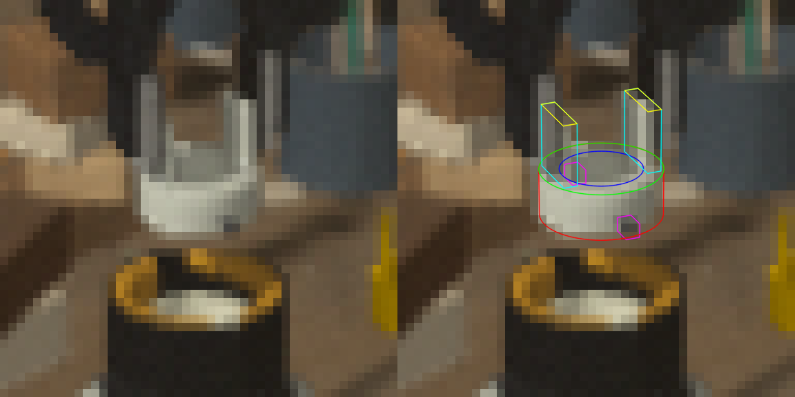

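Emit:
{"method": "jog_arm", "body": {"targets": [{"offset": [0,0.012,0],"yaw": 0},{"offset": [0,0.024,0],"yaw": 0},{"offset": [0,0.025,0],"yaw": 0},{"offset": [0,0.025,0],"yaw": 0}]}}

```text
time_s: 24.37
eef_pos: [429.2, 22.3, 95.5]
ee_rot: [-0.601, 0.604, 0.371, -0.37]
force: [-0.5, -0.4, -0.1]
grip_width: 0.406
```

Emit:
{"method": "jog_arm", "body": {"targets": [{"offset": [0,0.002,0],"yaw": 0},{"offset": [0,0.004,0],"yaw": 0},{"offset": [0,0.004,0],"yaw": 0}]}}

```text
time_s: 24.62
eef_pos: [429.2, 22.3, 91.5]
ee_rot: [-0.601, 0.604, 0.371, -0.369]
force: [0.1, -0.2, -1.0]
grip_width: 0.411
```

Emit:
{"method": "jog_arm", "body": {"targets": [{"offset": [0,0.002,0],"yaw": 0},{"offset": [0,0.004,0],"yaw": 0},{"offset": [0,0.004,0],"yaw": 0}]}}

```text
time_s: 24.87
eef_pos: [429.1, 22.3, 87.3]
ee_rot: [-0.601, 0.604, 0.371, -0.37]
force: [-1.3, -0.4, -1.7]
grip_width: 0.409
```

Emit:
{"method": "jog_arm", "body": {"targets": [{"offset": [0,0.002,0],"yaw": 0},{"offset": [0,0.004,0],"yaw": 0},{"offset": [0,0.004,0],"yaw": 0}]}}

```text
time_s: 25.12
eef_pos: [429.0, 22.3, 82.9]
ee_rot: [-0.601, 0.604, 0.371, -0.37]
force: [0.1, -0.5, -0.2]
grip_width: 0.41
```

```bash
python3 - <<'E'
from fit import *
to(429.3,22.3,80,1.106)
c=avg('scene',2,'scD.png')
u=proj(c,[429.4,22.4,60])[0].astype(int);b=[u[0]-24,u[1]-26,u[0]+24,u[1]+22]
cv2.imwrite('pics/s13.png',overlay(c,[],b,12))
E
```

```text
t 25.1167 pos [429.   22.3  82.9] jawang 1.1019 offset [ 0.0002  0.0029 -0.0003] j [-0.22  0.33  1.97 -0.    0.83 -1.32] F [ 0.1 -0.5 -0.2] w 35.0
yaw -0.004056156249704346 (other: +-pi)[ WARN:0@3.044] global loadsave.cpp:1063 imwrite_ Unsupported depth image for selected encoder is fallbacked to CV_8U.
```

View pics/s13.png

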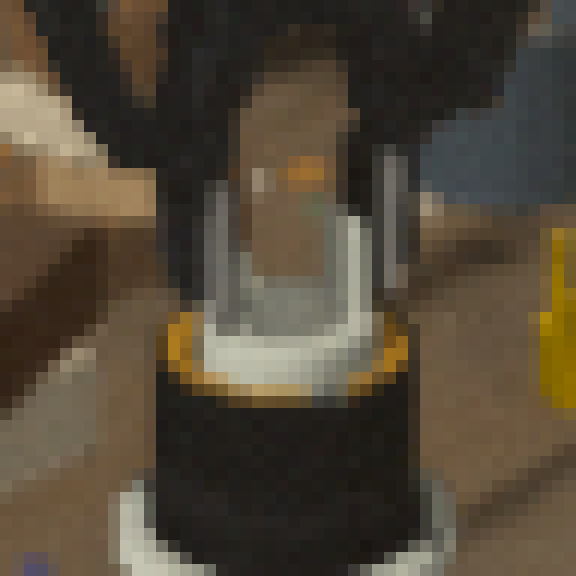

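Emit:
{"method": "jog_arm", "body": {"targets": [{"offset": [0,0.001,0],"yaw": 0},{"offset": [0,0.002,0],"yaw": 0},{"offset": [0,0.002,0],"yaw": 0}]}}

```text
time_s: 25.47
eef_pos: [429.1, 22.3, 81.1]
ee_rot: [-0.601, 0.604, 0.371, -0.37]
force: [-0.5, 0.3, -2.2]
grip_width: 0.409
```

Emit:
{"method": "jog_arm", "body": {"targets": [{"offset": [0,0.001,0],"yaw": 0},{"offset": [0,0.002,0],"yaw": 0},{"offset": [0,0.002,0],"yaw": 0}]}}

```text
time_s: 25.72
eef_pos: [429.1, 22.3, 79.0]
ee_rot: [-0.601, 0.604, 0.371, -0.37]
force: [-0.8, -0.2, 0.9]
grip_width: 0.408
```

Emit:
{"method": "jog_arm", "body": {"targets": [{"offset": [0,0.001,0],"yaw": 0},{"offset": [0,0.002,0],"yaw": 0},{"offset": [0,0.003,0],"yaw": 0},{"offset": [0,0.003,0],"yaw": 0}]}}

```text
time_s: 26.05
eef_pos: [429.2, 22.2, 76.0]
ee_rot: [-0.601, 0.604, 0.371, -0.37]
force: [0.1, 0.5, 3.6]
grip_width: 0.413
```

Emit:
{"method": "jog_arm", "body": {"targets": [{"offset": [0,0,0],"yaw": 0}]}}

```text
time_s: 26.13
eef_pos: [429.3, 22.2, 76.1]
ee_rot: [-0.601, 0.604, 0.371, -0.37]
force: [-1.5, -0.3, 3.4]
grip_width: 0.409
```

Emit:
{"method": "jog_arm", "body": {"targets": [{"offset": [0,0.0006,0],"yaw": 0},{"offset": [0,0.0006,0],"yaw": 0.1},{"offset": [0,0.0006,0],"yaw": 0.2},{"offset": [0,0.0006,0],"yaw": 0.3},{"offset": [0,0.0006,0],"yaw": 0.4}]}}

```text
time_s: 26.55
eef_pos: [429.6, 22.2, 75.7]
ee_rot: [-0.663, 0.666, 0.243, -0.24]
force: [-0.6, -0.8, 4.7]
grip_width: 0.409
```

```bash
python3 - <<'E'
from fit import *
to(429.3,22.3,75.8,1.106); print(ctrl.sense()['wrist_torque'])
E
```

```text
t 26.55 pos [429.6  22.2  75.7] jawang 0.6971 offset [-0.0001 -0.0001  0.0003] j [-0.22  0.35  1.98 -0.    0.81 -0.92] F [-0.6 -0.8  4.7] w 34.9
yaw -0.4089185209605113 (other: +-pi)
[0.04025912 0.04442929 0.07674567]
```

Emit:
{"method": "jog_arm", "body": {"targets": [{"offset": [0,0,0],"yaw": 0.1},{"offset": [0,0,0],"yaw": 0.2},{"offset": [0,0,0],"yaw": 0.3},{"offset": [0,0,0],"yaw": 0.4},{"offset": [0,0,0],"yaw": 0.5},{"offset": [0,0,0],"yaw": 0.6},{"offset": [0,0,0],"yaw": 0.7}]}}

```text
time_s: 27.13
eef_pos: [429.9, 22.2, 75.8]
ee_rot: [-0.706, 0.708, -0.001, 0.005]
force: [0.8, 0.8, 4.6]
grip_width: 0.403
```

```bash
python3 - <<'E'
from fit import *
to(429.3,22.3,75.8,1.106); print(ctrl.sense()['wrist_torque'])
E
```

```text
t 27.1333 pos [429.9  22.2  75.8] jawang -0.0079 offset [-0.0006  0.      0.0001] j [-0.22  0.35  1.97 -0.    0.81 -0.21] F [0.8 0.8 4.6] w 34.4
yaw -1.1138653695647585 (other: +-pi)
[ 0.17243627 -0.00894375  0.03695424]
```

Emit:
{"method": "jog_arm", "body": {"targets": [{"offset": [-0.0003,0,0],"yaw": 0.06},{"offset": [-0.0005,0,0],"yaw": 0.12},{"offset": [-0.0005,0,0],"yaw": 0.15},{"offset": [-0.0005,0,0],"yaw": 0.15}]}}

```text
time_s: 27.47
eef_pos: [429.7, 22.2, 76.0]
ee_rot: [-0.704, 0.706, -0.054, 0.058]
force: [0.7, -0.1, 4.4]
grip_width: 0.407
```

Emit:
{"method": "jog_arm", "body": {"targets": [{"offset": [0,0,0],"yaw": 0.05},{"offset": [0,0,0],"yaw": 0.08},{"offset": [0,0,0],"yaw": 0.08}]}}

```text
time_s: 27.72
eef_pos: [429.8, 22.2, 76.1]
ee_rot: [-0.702, 0.703, -0.082, 0.087]
force: [-0.1, 0.2, 4.4]
grip_width: 0.409
```

```bash
python3 - <<'E'
from fit import *
to(429.3,22.3,75.8,1.106); print(ctrl.sense()['wrist_torque'])
E
```

```text
t 27.7167 pos [429.8  22.2  76.1] jawang -0.2389 offset [-0.0005  0.0003 -0.    ] j [-0.22  0.35  1.98 -0.    0.81  0.02] F [-0.1  0.2  4.4] w 34.9
yaw -1.3449013807257737 (other: +-pi)
[ 0.09212165  0.04455985 -0.08091926]
```

Emit:
{"method": "jog_arm", "body": {"targets": [{"offset": [0,0,0],"yaw": 0.05},{"offset": [0,0,0],"yaw": 0.05}]}}

```text
time_s: 27.88
eef_pos: [429.7, 22.2, 76.1]
ee_rot: [-0.699, 0.7, -0.099, 0.104]
force: [-1.4, -0.3, 3.9]
grip_width: 0.411
```

```bash
python3 - <<'E'
from fit import *
to(429.3,22.3,75.8,1.106); print(ctrl.sense()['wrist_torque'])
E
```

```text
t 27.8833 pos [429.7  22.2  76.1] jawang -0.2888 offset [-0.0004  0.0003 -0.    ] j [-0.22  0.35  1.98 -0.    0.81  0.07] F [-1.4 -0.3  3.9] w 35.1
yaw -1.3948157570901474 (other: +-pi)
[0.12155324 0.1754788  0.01403399]
```

Emit:
{"method": "jog_arm", "body": {"targets": [{"offset": [0,0,0],"yaw": 0.05},{"offset": [0,0,0],"yaw": 0.05}]}}

```text
time_s: 28.05
eef_pos: [429.5, 22.3, 76.0]
ee_rot: [-0.697, 0.698, -0.117, 0.121]
force: [-2.4, 0.9, 4.7]
grip_width: 0.408
```

```bash
python3 - <<'E'
from fit import *
to(429.3,22.3,75.8,1.106); print(ctrl.sense()['wrist_torque'])
E
```

```text
t 28.05 pos [429.5  22.3  76. ] jawang -0.337 offset [-0.0002  0.0002 -0.    ] j [-0.22  0.35  1.98 -0.    0.81  0.12] F [-2.4  0.9  4.7] w 34.9
yaw -1.4429580540030331 (other: +-pi)
[0.19022752 0.38703486 0.42450667]
```

Emit:
{"method": "jog_arm", "body": {"targets": [{"offset": [0,0,0],"yaw": 0.04},{"offset": [0,0,0],"yaw": 0.04}]}}

```text
time_s: 28.22
eef_pos: [429.5, 22.2, 76.1]
ee_rot: [-0.694, 0.696, -0.129, 0.133]
force: [0.1, 0.5, 3.4]
grip_width: 0.408
```

```bash
python3 - <<'E'
from fit import *
to(429.3,22.3,75.8,1.106); print(ctrl.sense()['wrist_torque'])
E
```

```text
t 28.2167 pos [429.5  22.2  76.1] jawang -0.3726 offset [-0.0003  0.0003 -0.    ] j [-0.22  0.35  1.98 -0.    0.81  0.15] F [0.1 0.5 3.4] w 34.8
yaw -1.4786212213874212 (other: +-pi)
[0.0017699  0.00871568 1.18214273]
```

Emit:
{"method": "jog_arm", "body": {"targets": [{"offset": [0,0,0],"yaw": 0},{"offset": [0,0,0],"yaw": 0}], "grip_force": 20}}

```text
time_s: 28.38
eef_pos: [429.6, 22.2, 76.1]
ee_rot: [-0.694, 0.696, -0.128, 0.132]
force: [-1.1, -0.0, 3.8]
grip_width: 0.413
```

Emit:
{"method": "jog_arm", "body": {"targets": [{"offset": [0,0,0],"yaw": 0},{"offset": [0,0,0],"yaw": 0},{"offset": [0,0,0],"yaw": 0}], "fingers": 0.056}}

```text
time_s: 28.63
eef_pos: [429.5, 22.2, 75.9]
ee_rot: [-0.694, 0.696, -0.128, 0.132]
force: [-0.9, 0.5, -0.4]
grip_width: 0.66
```

Emit:
{"method": "jog_arm", "body": {"targets": [{"offset": [0,-0.03,0],"yaw": 0},{"offset": [0,-0.06,0],"yaw": 0},{"offset": [0,-0.08,0],"yaw": 0},{"offset": [0,-0.08,-0.04],"yaw": 0},{"offset": [0,-0.08,-0.08],"yaw": 0},{"offset": [0,-0.08,-0.12],"yaw": 0},{"offset": [0,-0.08,-0.16],"yaw": 0},{"offset": [0,-0.08,-0.2],"yaw": 0},{"offset": [0,-0.08,-0.24],"yaw": 0},{"offset": [0,-0.08,-0.25],"yaw": 0},{"offset": [0,-0.08,-0.25],"yaw": 0}]}}

```text
time_s: 29.55
eef_pos: [337.8, -212.6, 156.1]
ee_rot: [-0.694, 0.695, -0.13, 0.134]
force: [-0.2, 0.9, -0.1]
grip_width: 0.658
```

```bash
python3 - <<'E'
from fit import *
to(429.3,22.3,75.8,1.106)
c=avg('scene',4,'scE.png'); t=avg('top',4,'topE.png')
u=proj(c,[429.4,22.4,55])[0].astype(int);b=[u[0]-20,u[1]-20,u[0]+20,u[1]+20]
v=proj(t,[429.4,22.4,55])[0].astype(int);b2=[v[0]-20,v[1]-20,v[0]+20,v[1]+20]
th=-.465-1.326
Ls=ringm(c,430.5,23.6,th,39); Lt=ringm(t,429.3,22.3,th,39)
cv2.imwrite('pics/s14.png',np.vstack([np.hstack([overlay(c,[],b,7),overlay(c,Ls,b,7)]),np.hstack([overlay(t,[],b2,7),overlay(t,Lt,b2,7)])]))
E
```

```text
t 29.55 pos [ 337.8 -212.6  156.1] jawang -0.3749 offset [-0.0014  0.08    0.2522] j [-0.86  0.14  1.98  0.    1.01 -0.49] F [-0.2  0.9 -0.1] w 56.2
yaw -1.4809052862850525 (other: +-pi)[ WARN:0@7.658] global loadsave.cpp:1063 imwrite_ Unsupported depth image for selected encoder is fallbacked to CV_8U.
```

View pics/s14.png

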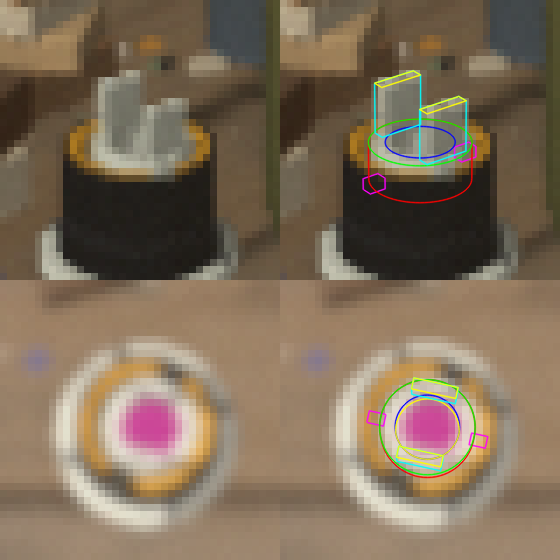

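```bash
python3 - <<'E'
from fit import *
a=ld('topA.png');e=ld('topE.png')
for n,(u,v) in(('teal',(119,212)),('red',(372,178)),('yel',(283,196))):
    print(n,np.abs(a['img'][v-11:v+11,u-11:u+11]-e['img'][v-11:v+11,u-11:u+11]).mean().round(1))
c=ctrl.capture('scene');e=ld('scE.png');print(np.abs(c['img'][180:225,240:275]-e['img'][180:225,240:275]).mean())
print(ctrl.finish_job())
E
```

```text
teal 1.8
red 2.1
yel 1.8
1.8662433862433863
the job is handed in; nothing more can be done
None
```

The job is done and handed in at about 30 s of the allowed 64 s: the filter, spacer and retaining ring are all in the barrel.

**What I did:**
- I dropped the rose filter into the mouth so it fell onto the spring seat, then dropped the white spacer on top of it.
- I lowered the retaining ring with its pins in the slots and pressed it about 3 mm against the spring.
- I turned it clockwise until it hit the stop, then let go and moved the arm away. It took about 84° of turning, because the pins have slack in the slots. The wrist torque then rose to about 1.2 N m, with almost no sideways force.

**Last checks:**
- **Ring:** after release, the side camera showed the ears where they should be for a locked ring (underside at 39 mm, turned 76°). They had not changed in a picture taken shortly after.
- **Filter and spacer:** both looked flat and centred from above before the ring went on. Afterwards the filter glass still showed centred through the ring.
- **Jars:** the picture around both jars matched the start to within noise.

**Not fully clean:**
- **Spacer grasp:** my first attempt closed too high and missed, because the arm had not settled. I checked the spacer in the side camera and regrasped it.
- **Camera disagreement:** the two cameras disagreed by about 3 mm sideways on the barrel. I used the overhead view, which matched where the filter and spacer actually were when gripped.

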